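Stow the tensile tester's change-over kit

TASK

Stow the load frame's change-over kit: take the spacer plates from the rack and hang them by their eyes on the hook, the largest first and each smaller one in front of the one before, and shuffle each hexagonal tang adapter into the socket of its own size until it has dropped fully home. When all the plates and every adapter that is here are stowed, throw the release lever fully over, away from where it leans at the start. Leave the jar, the screwdriver and the tray alone.

Things in the scene. Friction and masses are not known exactly. Their poses are not given: they have to be found in the camera images.
- plate_small: small spacer plate, 62 mm wide (y), 10 thick (x), 120 high (z up), about 120 g; origin: centre of its lower edge. Square eye 34 mm wide through it, 38 to 72 mm up; solid strip above to 84 mm; then a grip tab 32 mm wide (y) to 120 mm. Same both ways round. Starts upright in a rack slot
- eye_small (a point): middle of the upper edge of the small plate's eye, 72 mm above its origin: the edge that rests on the hook's bar
- plate_medium: medium spacer plate, 80 mm wide (y), 10 thick (x), 136 high (z up), about 180 g; origin: centre of its lower edge. Square eye 34 mm wide through it, 54 to 88 mm up; solid strip above to 100 mm; then a grip tab 32 mm wide (y) to 136 mm. Same both ways round. Starts upright in a rack slot
- eye_medium (a point): middle of the upper edge of the medium plate's eye, 88 mm above its origin: the edge that rests on the hook's bar
- ear_medium (a point): edge of the medium plate on its own +y side, 40 mm from the centre line, at the height of eye_medium
- plate_large: large spacer plate, 100 mm wide (y), 10 thick (x), 152 high (z up), about 260 g; origin: centre of its lower edge. Square eye 34 mm wide through it, 70 to 104 mm up; solid strip above to 116 mm; then a grip tab 32 mm wide (y) to 152 mm. Same both ways round. Starts upright in a rack slot
- eye_large (a point): middle of the upper edge of the large plate's eye, 104 mm above its origin: the edge that rests on the hook's bar
- ear_large (a point): edge of the large plate on its own +y side, 50 mm from the centre line, at the height of eye_large
- adapter_small: small steel tang adapter: hexagonal foot 34 mm across flats, 26 mm high, two flats facing its own +-y; on it a flat tang 14 mm thick (own y), 28 mm wide (own x), from 26 to 66 mm above the origin. Origin at the centre of the foot's underside. Mass about 200 g. Starts standing on the bench at any yaw, or is absent
- socket_small (a point): centre of the floor of the small hexagonal socket in the nest: 36.4 mm across flats, 20 mm deep, walls 8 mm thick, rim 20 mm above this point, no lead-in chamfer; two flats face the nest's +-y; any of the six hexagon positions fits
- adapter_medium: medium steel tang adapter: hexagonal foot 40 mm across flats, 26 mm high, two flats facing its own +-y; on it a flat tang 14 mm thick (own y), 28 mm wide (own x), from 26 to 66 mm above the origin. Origin at the centre of the foot's underside. Mass about 260 g. Starts standing on the bench at any yaw, or is absent
- socket_medium (a point): centre of the floor of the medium hexagonal socket in the nest: 42.4 mm across flats, 20 mm deep, walls 8 mm thick, rim 20 mm above this point, no lead-in chamfer; two flats face the nest's +-y; any of the six hexagon positions fits
- adapter_large: large steel tang adapter: hexagonal foot 46 mm across flats, 26 mm high, two flats facing its own +-y; on it a flat tang 14 mm thick (own y), 28 mm wide (own x), from 26 to 66 mm above the origin. Origin at the centre of the foot's underside. Mass about 330 g. Starts standing on the bench at any yaw, or is absent
- socket_large (a point): centre of the floor of the large hexagonal socket in the nest: 48.4 mm across flats, 20 mm deep, walls 8 mm thick, rim 20 mm above this point, no lead-in chamfer; two flats face the nest's +-y; any of the six hexagon positions fits
- rack: fixed grey rack, 150 (x) by 110 mm; floor 12 mm above the bench (origin under its centre); three slots along its own y at x = -45, 0, +45 mm, each 14 mm wide between walls 90 mm long, 6 mm thick, whose tops are 47 mm above the bench
- nest: fixed adapter nest: base plate 100 (x) by 255 mm (y), 8 mm thick, with three hexagonal sockets in a row along its own y at -80 mm (small), 0 (medium), +80 mm (large); socket rims 28 mm above the bench; origin under its centre
- hook: fixed hook stand, base 140 (x) by 100 by 12 mm, origin under its centre; a post 16 mm thick, 137 high, at own x = +50 mm carries a level round bar 10 mm thick, axis 125 mm up, that runs from the post to x = -50 mm, where its tip turns up (top 142 mm above the bench). Free end towards own -x
- bar (a point): middle of the hook's bar on its upper side, 130 mm above the bench, above the stand's origin; axes as the hook stand's (x along the bar towards the post, z up)
- lever (a joint): release lever, rad: 0 leans towards its base's -x, 1.0 thrown fully over to +x; turns about own y, 22 mm above the bench; 80 mm from axis to the centre of its 26 mm ball; stiff enough to stay where it is left, moves with about 1 N at the ball
- lever_base: fixed block under the release lever, 70 (x) by 50 by 25 mm; origin under its centre, below the lever's axis
- lever_tip (a point): centre of the lever's ball
- jar: closed jar of 60 mm diameter, 85 mm high, a bystander; origin at the centre of its underside
- screwdriver: screwdriver 200 mm long lying on the bench, a bystander; origin under its middle
- tray: empty white tray 80 by 120 by 30 mm, a bystander; origin under its centre
Mind the look-alikes: they are no part of the job. Of the things shaped like the hook, the dark steel one is meant.

How it is judged:
By the outcome, as a careful person would: the job done as asked, in the order asked, and still so for the second after the job is handed in, with the robot touching nothing.
Of adapter_small, adapter_medium, adapter_large only 2 to 3 are there at a start; the rules pass over those that are not, and their reading is None.
At some moment in a run one of adapter_small, adapter_medium, adapter_large may be knocked a few centimetres aside while the robot is not near it.
It also fails if it takes over 210 s, if anything falls off the work surface, if the arm or the gripper's body presses on something with over 40 N, if the wrist force passes 120 N, or if a joint passes its speed limit or range.

ROBOT

A 6-joint arm with a two-finger parallel gripper is mounted at the origin on the work surface. World frame = base frame: x ahead of the robot, y to its left, z up, the work surface at z = 0. Lengths are in m, angles in degrees, forces in N, time in s.
With the tool pointing down it reaches from about 0.35 to 0.875 m from the base axis. Payload 4.2 kg.
Tool frame: the origin (TCP) lies on the centre line of the jaws, within the pads' length; the fingertips stand 19 mm ahead of it and the grasp point (between the pads) is the TCP; z points along the fingers, y is the line along which they close (so a half turn about z gives the same grasp; the last joint's range is limited). The gripper opens to 87 mm and grips with 3 to 60 N. Pads are 19 mm wide; open, the fingers measure 117 mm over their backs; the gripper's body (75 mm by 190 mm) begins 51 mm behind the grasp point.
Start: joints at [89.588, 22.042, 0.453, 0, -68.411, -14.817], TCP at [0.164, 0.603, 0.242] pointing down, gripper open.
Joint ranges: [-179.83, 179.83], [-69.29, 118.12], [-61.27, 80.66], [-181.25, 117.63], [-171.15, -9.14], [-177.46, 177.46]. Speed limits (degrees/s): [159.86, 159.86, 180, 180, 180, 180].

INTERFACE

Orientations are given as a 3x3 rotation matrix whose columns are the frame's x, y, z axes.
In Python, from station import sense, capture, finish_job, search_frame, masks_of gives the robot as it stands.
- The arm moves only by the tool drive_tool, never from a script. Its argument "rows" is a list of rows, each a list of 7 numbers: the opening in per cent of the stroke, from 0 (shut) to 100 (fully open), then the shift along the world's x, y, z in mm, then the turn, a rotation vector about the world's x, y, z in rad. In form: [[fingers, dx, dy, dz, wx, wy, wz], ...]. A call has 1 to 5 rows; each row shifts and turns the commanded pose from where the row before left it; what a row does not reach is not made up. A row lasts 1/12 s, in which the tool goes at most 41.7 mm and 7.16 degrees, less where a joint would pass 70% of its speed; a pose out of reach is approached as far as the arm can. A call is refused whole if a number of a shift passes 41.7 or a number of a turn 0.125, either way. A call with a gripper value outside its range is refused whole. The fingers move at their own pace and stop on an object; the grip force is fixed at half the most. Time passes only in rows, so rows that do not move let the fingers close. It gives the time, the measured TCP pose, the force, the opening and the grip force at its end, in the units of the state.
- sense(): the state, without advancing time (a new reading comes with each control period).
- capture(name): name is "scene" or "top" or "wrist"; returns a dict with "frame" (480x640x3 uint8, red, green, blue), "z_map" (480x640 float32, m along the optical axis (not along the pixel's ray), 0 where there is no reading), "fx", "fy", "cx", "cy" (pixels), "distortion" ([k1, k2, p1, p2, k3] as OpenCV has them; the pictures are not rectified), "R" (3x3) and "t" (3): a world point X has camera coordinates R X + t; the wrist camera has in their place "T_tool_cam" (4x4, takes a point from camera to tool coordinates, whose origin is the TCP and whose axes are the flange's). Camera axes: x right, y down, z forward; pixel columns grow to the right and rows downward; lengths in m; the calibration is good to about 2 mm. A picture is of the moment at which its call begins: read the wrist's pose just before it.
- finish_job(): hands the job in; it is judged then, once.
Trained networks look in a picture, given as the dict that the camera call returned (one of the last four; its "shot" number tells which), for a name from the list of things; names that differ only in an ending like _2 or _b are one class to them, and where a whole thing is asked for, a point or a joint stands for the part that bears it (a point fixed in the world has none). Each returns a list of dicts, best first, with "p" (0 to 1); they miss things now and then, are a little off and sometimes report something else, mostly with a low value. They report only what shows in the picture. A call takes as long as a camera call. They do not tell look-alikes from the thing itself.
- search_frame(label, picture): "xy" ([column, row] in pixels, amid what is visible of it).
- masks_of(label, picture): "region" (480x640 bool, what is visible of it) and "xy" ([column, row] in pixels, amid what is visible of it).
The state is a dict: "time_s": time; "joints": joint angles; "joint_velocities": joint speeds; "effort": joint torques, N m; "tcp_pos": TCP position; "ee_rot": TCP orientation; "wrist_force": force on the tool from outside, world axes, zero at the start; "moment": the same for the moment, N m; "gripper_width": opening from 0.0 (shut) to 1.0 (fully open); "gripper_force": force on a finger pad.
Only numpy, scipy, OpenCV 4.12 (cv2) and the standard library are available. Lean on these libraries where they do the work, as an engineer would, in place of code of your own. Each camera call takes 0.05 s, during which the arm holds its last target. There are 200 camera calls.

## Working session

There is one attempt and no reset: what is moved stays moved. The work goes in short steps, Python scripts to look and compute and a tool call to move; the robot and the scene stay as the last step left them, time stands still between calls to the robot, and variables do not carry over. Pictures are saved under pics/ and viewed, at most 14 in all, crops included, and the job is handed in when it is done.

Besides the shell and the picture viewer there is one more tool, called after "Emit:" as name(argument=value, ...) on one line, values as JSON. drive_tool: Moves the arm, as the interface text tells. Its arguments: {"type":"object","properties":{"rows":{"type":"array"}},"required":["rows"]}

```bash
mkdir -p pics; ls
cat > h.py <<'E'
import numpy as np,cv2
from station import sense,capture,finish_job,search_frame,masks_of
def cap(n):
    s=sense(); c=capture(n)
    if 'R' not in c:
        T=np.eye(4);T[:3,:3]=np.array(s['ee_rot']);T[:3,3]=s['tcp_pos']
        M=np.linalg.inv(T@np.array(c['T_tool_cam'])); c['R2']=M[:3,:3];c['t2']=M[:3,3]
    else: c['R2']=np.array(c['R']);c['t2']=np.array(c['t'])
    c['K']=np.array([[c['fx'],0,c['cx']],[0,c['fy'],c['cy']],[0,0,1.]]); return c
def cloud(c,rc):  # rc: (N,2) col,row -> world by depth
    rc=np.asarray(rc,float).reshape(-1,2)
    u=cv2.undistortPoints(rc.reshape(-1,1,2),c['K'],np.array(c['distortion'])).reshape(-1,2)
    z=c['z_map'][rc[:,1].astype(int),rc[:,0].astype(int)]
    P=np.c_[u*z[:,None],z]; P=P[z>0]
    return (P-c['t2'])@c['R2']
def ray(c,px,h):
    u=cv2.undistortPoints(np.float64(px).reshape(-1,1,2),c['K'],np.array(c['distortion'])).reshape(-1,2)
    d=np.c_[u,np.ones(len(u))]@c['R2']; o=-c['R2'].T@c['t2']
    return o+d*((h-o[2])/d[:,2:])
def proj(c,X):
    return cv2.projectPoints(np.float64(X).reshape(-1,3),cv2.Rodrigues(c['R2'])[0],c['t2'],c['K'],np.array(c['distortion']))[0].reshape(-1,2)
def mcloud(c,m):
    m=cv2.erode(m.astype(np.uint8),np.ones((3,3)))
    r,k=np.nonzero(m); return cloud(c,np.c_[k,r]) if len(r) else np.zeros((0,3))
def save(c,f,box=None,s=1):
    im=c['frame'][:,:,::-1]
    if box: im=im[box[1]:box[3],box[0]:box[2]]
    cv2.imwrite('pics/'+f,cv2.resize(im,None,fx=s,fy=s,interpolation=cv2.INTER_CUBIC))
E
cat > a.py <<'E'
from h import *
np.set_printoptions(precision=3,suppress=True)
names="plate_small plate_medium plate_large adapter_small adapter_medium adapter_large rack nest hook lever lever_base jar screwdriver tray".split()
print(sense()['wrist_force'],sense()['gripper_width'])
for cam in ['top','scene']:
    c=cap(cam); save(c,cam+'0.png'); print(cam,-c['R2'].T@c['t2'],c['fx'])
    for n in names:
        for d in masks_of(n,c)[:4]:
            P=mcloud(c,d['region'])
            if len(P)<5: print(n,d['p'],'few');continue
            print(n,round(d['p'],2),np.array(d['xy']).astype(int),'med',np.median(P,0),'lo',np.percentile(P,2,0),'hi',np.percentile(P,98,0))
E
python3 a.py
```

```text
pics
[ 0.569 -0.005 -0.434] 1.0021824615984063
top [0.518 0.009 1.516] 552.8700724637861
plate_small 0.6 [309 233] med [0.617 0.033 0.01 ] lo [ 0.569 -0.085  0.003] hi [0.664 0.148 0.034]
plate_small 0.51 [444 291] med [ 0.449 -0.315  0.104] lo [ 0.444 -0.343  0.046] hi [ 0.453 -0.299  0.139]
plate_medium 0.55 [455 259] med [ 0.534 -0.336  0.116] lo [ 0.527 -0.382  0.06 ] hi [ 0.541 -0.31   0.154]
plate_large 0.63 [454 279] med [ 0.49  -0.334  0.133] lo [ 0.481 -0.383  0.08 ] hi [ 0.497 -0.292  0.172]
plate_large 0.29 [191 313] med [0.394 0.352 0.008] lo [0.356 0.29  0.   ] hi [0.436 0.406 0.035]
adapter_small 0.66 [307 232] med [0.617 0.032 0.01 ] lo [ 0.567 -0.088  0.003] hi [0.667 0.15  0.034]
adapter_small 0.62 [319 296] med [0.444 0.006 0.062] lo [ 0.428 -0.007  0.023] hi [0.455 0.019 0.073]
adapter_medium 0.55 [283 295] med [0.448 0.1   0.033] lo [0.432 0.086 0.022] hi [0.463 0.118 0.072]
adapter_medium 0.28 [453 261] med [ 0.533 -0.336  0.117] lo [ 0.529 -0.381  0.057] hi [ 0.54  -0.31   0.154]
rack 0.79 [442 281] med [ 0.478 -0.33   0.015] lo [ 0.42  -0.389  0.006] hi [ 0.562
[... 2386 characters left out ...]
0.654 -0.227  0.113]
lever_base 0.7 [260 359] med [ 0.66  -0.233  0.026] lo [ 0.63  -0.254  0.013] hi [ 0.693 -0.206  0.111]
jar 0.64 [420 256] med [0.783 0.086 0.063] lo [0.758 0.076 0.012] hi [0.804 0.122 0.087]
jar 0.58 [149 347] med [ 0.542 -0.352  0.099] lo [ 0.535 -0.388  0.051] hi [ 0.546 -0.316  0.149]
screwdriver 0.73 [387 363] med [ 0.835 -0.122  0.024] lo [ 0.783 -0.14   0.015] hi [ 0.875 -0.097  0.028]
screwdriver 0.49 [332 262] med [0.627 0.007 0.01 ] lo [ 0.574 -0.093  0.006] hi [0.672 0.138 0.03 ]
tray 0.66 [333 141] med [0.394 0.348 0.014] lo [0.356 0.284 0.003] hi [0.441 0.406 0.032]
tray 0.63 [332 263] med [0.627 0.009 0.01 ] lo [ 0.573 -0.094  0.006] hi [0.673 0.142 0.03 ]
```

View pics/top0.png

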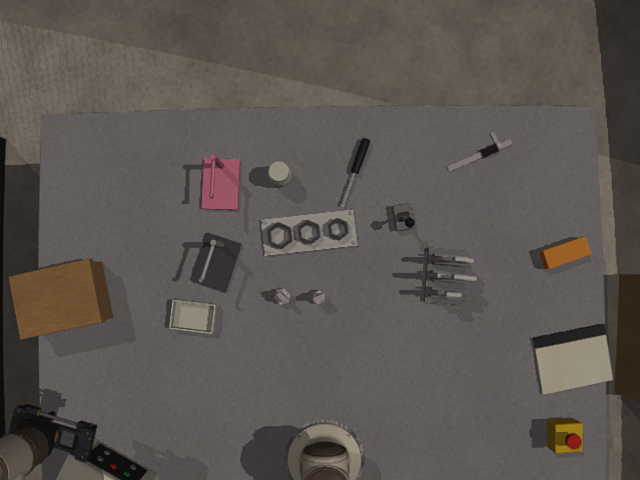

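View pics/scene0.png

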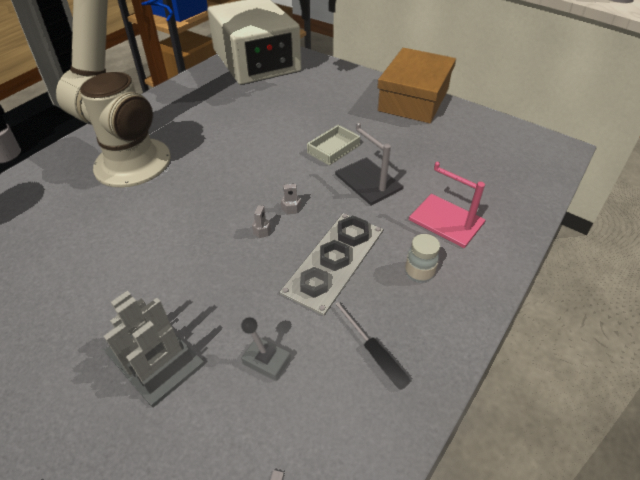

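Top view: the dark steel hook stands at (217,260) and a pink look-alike at (221,184). The nest is at (307,232), the two adapters at (283,296) and (318,296), the rack at (440,278), and the lever at (402,218). The pink hook has the same shape, but its colour doesn't fit "dark steel". The scene view shows the dark hook at (372,175), with its free end towards the robot. I'll move to look from close by.

Emit:
drive_tool(rows=[[100, 40, -41, 25, 0, 0, 0], [100, 40, -41, 25, 0, 0, 0], [100, 40, -41, 25, 0, 0, 0], [100, 40, -41, 25, 0, 0, 0], [100, 40, -41, 10, 0, 0, 0]])

```text
time_s: 1.92
tcp_pos: [0.3007, 0.4639, 0.3182]
ee_rot: [[0.965, -0.261, 0.002], [-0.261, -0.965, 0.004], [0.001, -0.005, -1.0]]
wrist_force: [0.3, 0.3, 0.7]
gripper_width: 0.998
gripper_force: 0.0
```

```bash
cat > b.py <<'E'
from h import *
import sys
np.set_printoptions(precision=3,suppress=True)
s=sense(); print(s['time_s'],s['tcp_pos'],np.array(s['ee_rot']),s['joints'])
c=cap('wrist'); save(c,sys.argv[1]); print(np.array(c['T_tool_cam']),c['fx'])
for n in sys.argv[2:]:
    for d in masks_of(n,c)[:3]:
        P=mcloud(c,d['region'])
        if len(P)<5: print(n,d['p'],'few');continue
        print(n,round(d['p'],2),np.array(d['xy']).astype(int),'med',np.median(P,0),'lo',np.percentile(P,2,0),'hi',np.percentile(P,98,0))
E
python3 b.py w1.png hook tray
```

```text
1.9167 [0.301 0.464 0.318] [[ 0.965 -0.261  0.002]
 [-0.261 -0.965  0.004]
 [ 0.001 -0.005 -1.   ]] [ 73.879  12.247  -2.473   0.062 -75.019   0.949]
[[-0.001 -0.969 -0.247  0.067]
 [ 1.    -0.001  0.    -0.   ]
 [-0.    -0.247  0.969 -0.144]
 [ 0.     0.     0.     1.   ]] 357.2371064539115
hook 0.79 [415   7] med [0.483 0.304 0.013] lo [0.464 0.262 0.008] hi [0.502 0.352 0.015]
tray 0.76 [394  98] med [0.399 0.345 0.006] lo [0.357 0.291 0.004] hi [0.437 0.407 0.032]
```

View pics/w1.png

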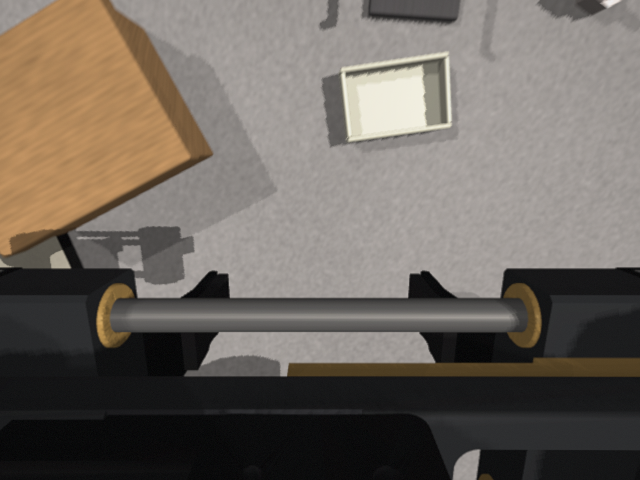

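Emit:
drive_tool(rows=[[100, 20, -30, 10, 0, 0, 0], [100, 20, -30, 10, 0, 0, 0], [100, 20, -30, 10, 0, 0, 0], [100, 20, -30, 10, 0, 0, 0], [100, 20, -30, 10, 0, 0, 0]])

```text
time_s: 2.48
tcp_pos: [0.3995, 0.3138, 0.3653]
ee_rot: [[0.965, -0.261, -0.001], [-0.261, -0.965, -0.0], [-0.001, 0.001, -1.0]]
wrist_force: [0.2, 0.5, 0.1]
gripper_width: 1.002
gripper_force: 0.0
```

Emit:
drive_tool(rows=[[100, 0, 0, 0, 0, 0, 0], [100, 0, 0, 0, 0, 0, 0], [100, 0, 0, 0, 0, 0, 0]])

```text
time_s: 2.73
tcp_pos: [0.399, 0.3149, 0.3646]
ee_rot: [[0.965, -0.262, -0.001], [-0.262, -0.965, -0.0], [-0.001, 0.001, -1.0]]
wrist_force: [-0.0, -0.3, -0.4]
gripper_width: 0.997
gripper_force: 0.0
```

```bash
python3 b.py w2.png hook nest adapter_small adapter_medium adapter_large
```

```text
2.7333 [0.399 0.315 0.365] [[ 0.965 -0.262 -0.001]
 [-0.262 -0.965 -0.   ]
 [-0.001  0.001 -1.   ]] [ 56.584   6.796  -2.662  -0.04  -80.597  18.219]
[[-0.001 -0.969 -0.247  0.067]
 [ 1.    -0.001  0.    -0.   ]
 [-0.    -0.247  0.969 -0.144]
 [ 0.     0.     0.     1.   ]] 357.2371064539115
hook 0.67 [310  76] med [0.545 0.285 0.013] lo [0.476 0.231 0.011] hi [0.61  0.341 0.138]
nest 0.91 [437  12] med [0.578 0.118 0.009] lo [0.562 0.035 0.007] hi [0.604 0.156 0.03 ]
adapter_small 0.67 [543 100] med [0.445 0.018 0.034] lo [ 0.428 -0.001  0.007] hi [0.459 0.026 0.068]
adapter_medium 0.81 [468 121] med [0.448 0.113 0.03 ] lo [0.431 0.097 0.009] hi [0.466 0.126 0.068]
```

View pics/w2.png

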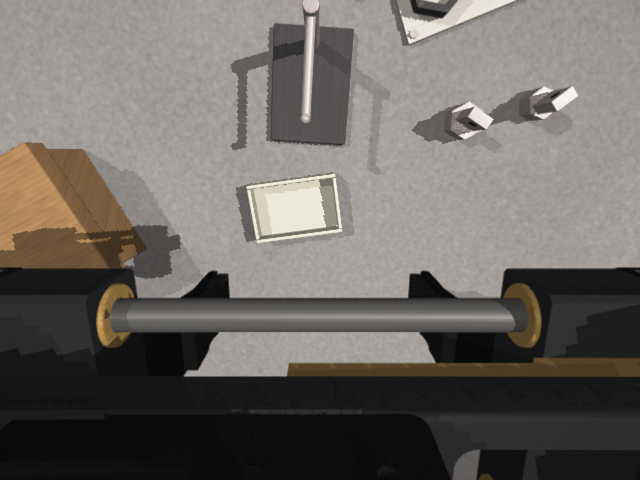

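The wrist view shows the dark hook with its post at (310,8) and tip at (305,120), the tray at (293,207), and adapters at (468,121) and (543,100). Next I'll fit the hook and then go over the adapters and nest.

```bash
cat >> h.py <<'E'
def rect(P,lo,hi):
    Q=P[(P[:,2]>lo)&(P[:,2]<hi)]
    if len(Q)<10: return None
    m=np.median(Q,0);Q=Q[np.linalg.norm(Q[:,:2]-m[:2],axis=1)<.16]
    r=cv2.minAreaRect((Q[:,:2]*1000).astype(np.float32))
    return len(Q),np.round(r[0],1),np.round(r[1],1),round(r[2],1),'z',np.round(np.median(Q[:,2])*1e3,1)
E
python3 - <<'E'
from h import *
c=cap('wrist')
d=masks_of('hook',c)[0]; P=mcloud(c,d['region'])
print('base',rect(P,.007,.018)); print('bar',rect(P,.118,.150))
Q=P[(P[:,2]>.118)&(P[:,2]<.15)]; v=np.linalg.svd(Q[:,:2]-Q[:,:2].mean(0),full_matrices=False)[2][0]; print('bar dir deg',np.degrees(np.arctan2(v[1],v[0])),np.percentile(Q,[1,99],0))
E
```

```text
base (7489, array([542.6, 286.5]), array([ 98.9, 137. ]), 71.2, 'z', np.float64(12.8))
bar (1330, array([541.8, 285.9]), array([ 13.2, 108.4]), 72.1, 'z', np.float64(130.4))
bar dir deg 161.0834466684794 [[0.49177397 0.26536898 0.12578964]
 [0.59247057 0.30568858 0.14216603]]
```

Emit:
drive_tool(rows=[[100, 10, -38, 0, 0, 0, 0], [100, 10, -38, 0, 0, 0, 0], [100, 10, -38, 0, 0, 0, 0], [100, 10, -38, 0, 0, 0, 0], [100, 10, -38, 0, 0, 0, 0]])

```text
time_s: 3.55
tcp_pos: [0.4494, 0.1229, 0.3656]
ee_rot: [[0.965, -0.261, 0.001], [-0.261, -0.965, 0.0], [0.001, -0.0, -1.0]]
wrist_force: [0.0, 0.8, 0.1]
gripper_width: 1.0
gripper_force: 0.0
```

Emit:
drive_tool(rows=[[100, 0, -35, 0, 0, 0, 0], [100, 0, -15, 0, 0, 0, 0], [100, 0, 0, 0, 0, 0, 0], [100, 0, 0, 0, 0, 0, 0]])

```text
time_s: 3.88
tcp_pos: [0.4495, 0.0738, 0.3656]
ee_rot: [[0.964, -0.264, 0.001], [-0.264, -0.964, 0.0], [0.0, -0.001, -1.0]]
wrist_force: [0.1, 0.2, 0.6]
gripper_width: 0.998
gripper_force: 0.0
```

```bash
python3 b.py w3.png hook nest adapter_small adapter_medium adapter_large socket_small socket_medium lever
```

```text
3.8833 [0.45  0.074 0.366] [[ 0.964 -0.264  0.001]
 [-0.264 -0.964  0.   ]
 [ 0.    -0.001 -1.   ]] [ 29.86    1.1    -8.777  -0.009 -80.082  44.814]
[[-0.001 -0.969 -0.247  0.067]
 [ 1.    -0.001  0.    -0.   ]
 [-0.    -0.247  0.969 -0.144]
 [ 0.     0.     0.     1.   ]] 357.2371064539115
hook 0.91 [102  27] med [0.721 0.274 0.013] lo [0.688 0.226 0.01 ] hi [0.761 0.32  0.135]
hook 0.76 [144 171] med [0.547 0.279 0.013] lo [0.476 0.229 0.011] hi [0.608 0.339 0.137]
hook 0.26 [620  40] med [ 0.541 -0.31   0.053] lo [ 0.535 -0.328  0.017] hi [ 0.545 -0.308  0.077]
nest 0.81 [315  61] med [0.619 0.03  0.009] lo [ 0.57  -0.088  0.007] hi [0.667 0.151 0.03 ]
adapter_small 0.73 [366 190] med [0.449 0.011 0.056] lo [ 0.436 -0.002  0.021] hi [0.46  0.024 0.068]
adapter_medium 0.51 [316  62] med [0.619 0.03  0.009] lo [ 0.569 -0.088  0.007] hi [0.666 0.151 0.03 ]
adapter_large 0.35 [142 168] med [0.548 0.278 0.013] lo [0.476 0.228 0.011] hi [0.609 0.339 0.137]
socket_small 0.77 [313  61] med [0.619 0.03  0.009] lo [ 0.569 -0.088  0.007] hi [0.667 0.15  0.03 ]
socket_small 0.45 [147 171] med [0.548 0.278 0.013] lo [0.477 0.229 0.011] hi [0.607 0.339 0.137]
socket_medium 0.98 [315  61] med [0.619 0.03  0.009] lo [ 0.569 -0.089  0.007] hi [0.667 0.151 0.03 ]
```

View pics/w3.png

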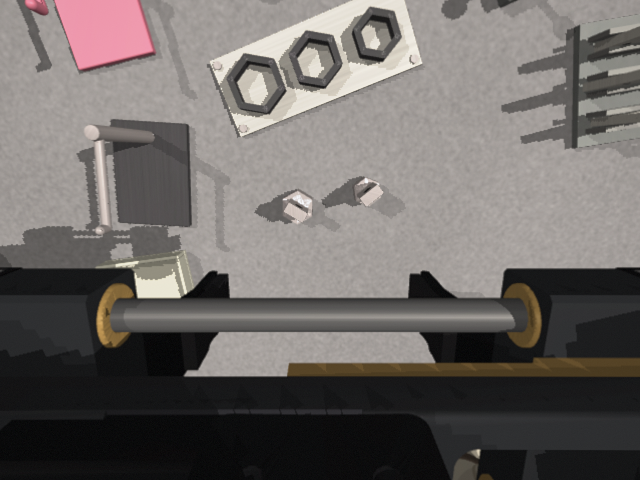

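Here the adapters show at (298,205) and (368,190). The nest is at (315,61), with sockets large to small going left to right. The dark hook stands at (145,170) and the rack at (605,85).

```bash
cat >> h.py <<'E'
def full(c,step=1):
    r,k=np.nonzero(c['z_map']>0); return cloud(c,np.c_[k,r])
def near(P,x,y,R): return P[np.hypot(P[:,0]-x,P[:,1]-y)<R]
def adapt(P,x,y):
    Q=near(P,x,y,.045); print(' tang',rect(Q,.058,.072)); 
    for a in (34,40,46):
        pass
    F=Q[(Q[:,2]>.023)&(Q[:,2]<.029)]; print(' foot top',rect(Q,.023,.029),F[:,:2].min(0)*1e3,F[:,:2].max(0)*1e3)
def nestfit(P):
    N=near(P,.619,.03,.17); print(' nest plate',rect(N,.004,.013)); print(' rims',rect(N,.024,.034))
    for s in ((-.08),0,.08):
        pass
    return N
E
cat > m.py <<'E'
from h import *
np.set_printoptions(precision=1,suppress=True)
c=cap('wrist'); P=full(c)
adapt(P,.448,.011); adapt(P,.449,.102); N=nestfit(P)
# hex fit: rim ring points
R=N[(N[:,2]>.024)&(N[:,2]<.034)]
r=cv2.minAreaRect((R[:,:2]*1000).astype(np.float32)); 
k=cv2.kmeans((R[:,:2]*1000).astype(np.float32),3,None,(3,50,.1),5,cv2.KMEANS_PP_CENTERS)
for i in range(3):
    q=(R[k[1][:,0]==i][:,:2]*1000).astype(np.float32); print('ring',cv2.minEnclosingCircle(cv2.convexHull(q)),q.min(0),q.max(0),cv2.contourArea(cv2.convexHull(q)))
H=near(P,.5425,.286,.1); print('hookbase',rect(H,.007,.018),'bar',rect(H,.118,.15))
save(c,'w3c.png',(250,150,430,240),4)
E
python3 m.py
```

```text
tang (278, array([444.1,   7.8]), array([14.3, 27.9]), 24.5, 'z', np.float64(66.6))
 foot top (222, array([444.2,   8.5]), array([33.4, 38.2]), 81.4, 'z', np.float64(26.7)) [425.   -9.6] [463.1  25.7]
 tang (268, array([448.8, 104.6]), array([27.9, 14.3]), 44.0, 'z', np.float64(66.6))
 foot top (419, array([448.7, 104.8]), array([39.8, 45.3]), 74.5, 'z', np.float64(26.7)) [426.9  82.9] [470.4 126.9]
 nest plate (12527, array([577.3,  36.9]), array([282.2, 222.3]), 76.2, 'z', np.float64(8.9))
 rims (3307, array([594.5,  48.6]), array([199.5, 202.3]), 62.2, 'z', np.float64(28.8))
ring ((615.4843139648438, 85.19000244140625), 60.43791198730469) [575.7  30.8] [651.7 144.3] 7092.595247305348
ring ((623.8778076171875, -16.350412368774414), 59.183837890625) [586.7 -75. ] [656.8  35.9] 6317.219420487876
ring ((461.4136047363281, 50.227169036865234), 56.90558624267578) [449.5  -6.2] [470.3 106.7] 1239.7422746105221
hookbase (7076, array([542.8, 286.3]), array([100.9, 139.9]), 71.3, 'z', np.float64(12.7)) bar (1420, array([544.8, 286.6]), array([ 16.7, 112. ]), 69.6, 'z', np.float64(130.1))
```

View pics/w3c.png

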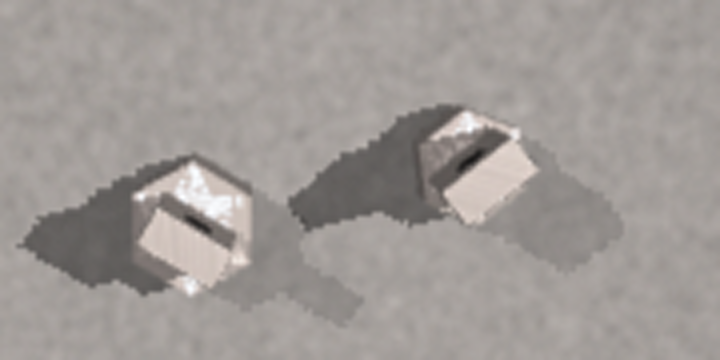

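Both adapters are present and identified by foot size: small (34 mm) at (444,8), tang normal at 24.5°, and medium (40 mm) at (449,105), tang normal at 134°. The large one is absent. Now the nest fit.

```bash
cat > m2.py <<'E'
from h import *
np.set_printoptions(precision=1,suppress=True)
from scipy.optimize import least_squares
c=cap('wrist'); P=full(c); P=P[P[:,0]>.52]; N=near(P,.619,.03,.15)
print('plate',rect(N[N[:,2]<.03],.004,.034))
R=N[(N[:,2]>.024)&(N[:,2]<.034)][:,:2]*1e3
def sd(p,q):  # rings: hexagonal radius within [a/2, a/2+8]
    t=np.radians(p[2]);C,S=np.cos(t),np.sin(t)
    l=(q-p[:2])@np.array([[C,-S],[S,C]])
    best=None
    for y0,a in((-80,36.4),(0,42.4),(80,48.4)):
        d=l-[0,y0]; ang=np.radians([90,30,150]); h=np.max(np.abs(d@np.array([np.cos(ang),np.sin(ang)])),1)
        e=np.maximum(a/2-h,0)+np.maximum(h-a/2-8,0); best=e if best is None else np.minimum(best,e)
    return best
for t0 in (0,5):
  r=least_squares(sd,[619,30,t0],args=(R,),loss='soft_l1'); print(r.x,r.cost/len(R),len(R))
t=np.radians(r.x[2])
for y0 in(-80,0): print('socket',y0,r.x[:2]+y0*np.array([-np.sin(t),np.cos(t)]))
E
python3 m2.py
```

```text
plate (16077, array([619.5,  30.1]), array([152.1, 264.9]), 3.9, 'z', np.float64(9.2))
[619.5  31.5   5.4] 0.001347873779189956 3302
[619.5  31.5   5.4] 0.0013478737791899585 3302
socket -80 [627.  -48.1]
socket 0 [619.5  31.5]
```

Emit:
drive_tool(rows=[[50, 0, 3.1, -20, 0, 0, 0.1035], [50, 0, 3.1, -20, 0, 0, 0.1035], [50, 0, 3.1, -20, 0, 0, 0.1035], [50, 0, 3.1, -20, 0, 0, 0.1035], [50, 0, 3.1, -20, 0, 0, 0.1035]])

```text
time_s: 4.85
tcp_pos: [0.4494, 0.09, 0.2646]
ee_rot: [[0.967, 0.254, 0.0], [0.254, -0.967, 0.0], [0.0, -0.0, -1.0]]
wrist_force: [-0.5, 0.3, 0.1]
gripper_width: 0.71
gripper_force: 0.0
```

Emit:
drive_tool(rows=[[50, 0, 3.1, -20, 0, 0, 0.1035], [50, 0, 3.1, -20, 0, 0, 0.1035], [50, 0, 3.1, -20, 0, 0, 0.1035], [50, 0, 3.1, -20, 0, 0, 0.1035], [50, 0, 3.1, -20, 0, 0, 0.1035]])

```text
time_s: 5.27
tcp_pos: [0.4496, 0.1056, 0.1646]
ee_rot: [[0.715, 0.699, 0.0], [0.699, -0.715, 0.0], [0.001, 0.0, -1.0]]
wrist_force: [0.8, -0.0, -0.4]
gripper_width: 0.506
gripper_force: 0.0
```

Emit:
drive_tool(rows=[[50, 0, 0, 0, 0, 0, 0], [50, 0, 0, 0, 0, 0, 0], [50, 0, 0, 0, 0, 0, 0]])

```text
time_s: 5.52
tcp_pos: [0.4503, 0.1056, 0.1665]
ee_rot: [[0.72, 0.694, 0.002], [0.694, -0.72, 0.0], [0.002, 0.001, -1.0]]
wrist_force: [0.1, -0.1, 0.7]
gripper_width: 0.499
gripper_force: 0.0
```

```bash
cat >> h.py <<'E'
def st():
    s=sense();R=np.array(s['ee_rot']);print(round(s['time_s'],2),np.round(np.array(s['tcp_pos'])*1e3,1),'y-yaw',round(np.degrees(np.arctan2(R[1,1],R[0,1])),2),'tilt',np.round(np.degrees(R[:2,2]),2),'j',np.round(s['joints'],1))
E
python3 - <<'E'
from h import *
np.set_printoptions(precision=1,suppress=True)
st(); c=cap('wrist'); P=full(c); adapt(P,.449,.105); adapt(P,.444,.008)
E
```

```text
5.52 [450.3 105.6 166.5] y-yaw -46.03 tilt [0.1 0. ] j [ 33.4  10.5 -27.9   0.  -51.5 100.5]
 tang (793, array([448.5, 105.3]), array([27.9, 13.7]), 43.9, 'z', np.float64(66.7))
 foot top (1251, array([450.7, 106.6]), array([40.5, 39.5]), 42.9, 'z', np.float64(26.8)) [426.6  82.9] [470.4 127.3]
 tang NoneTraceback (most recent call last):
  File "<stdin>", line 3, in <module>
  File "h.py", line 42, in adapt
    F=Q[(Q[:,2]>.023)&(Q[:,2]<.029)]; print(' foot top',rect(Q,.023,.029),F[:,:2].min(0)*1e3,F[:,:2].max(0)*1e3)
                                                                          ~~~~~~~~~~~^^^
    return umr_minimum(a, axis, None, out, keepdims, initial, where)
ValueError: zero-size array to reduction operation minimum which has no identity
```

Emit:
drive_tool(rows=[[50, -1.5, -0.5, -26, 0, 0, 0], [50, 0, 0, -26, 0, 0, 0], [50, 0, 0, -26, 0, 0, 0], [50, 0, 0, -26, 0, 0, 0], [50, 0, 0, -12, 0, 0, 0]])

```text
time_s: 5.98
tcp_pos: [0.4476, 0.1045, 0.0481]
ee_rot: [[0.72, 0.694, -0.001], [0.694, -0.72, -0.001], [-0.001, -0.0, -1.0]]
wrist_force: [0.2, -0.5, -0.2]
gripper_width: 0.501
gripper_force: 0.0
```

Emit:
drive_tool(rows=[[50, 0, 0, 0, 0, 0, 0], [0, 0, 0, 0, 0, 0, 0], [0, 0, 0, 0, 0, 0, 0], [0, 0, 0, 0, 0, 0, 0], [0, 0, 0, 0, 0, 0, 0]])

```text
time_s: 6.4
tcp_pos: [0.4488, 0.1053, 0.0507]
ee_rot: [[0.719, 0.695, 0.003], [0.695, -0.719, 0.002], [0.003, 0.001, -1.0]]
wrist_force: [1.0, 0.3, 0.0]
gripper_width: 0.28
gripper_force: 0.0
```

Emit:
drive_tool(rows=[[0, 0, 0, 0, 0, 0, 0], [0, 0, 0, 0, 0, 0, 0], [0, 0, 0, 0, 0, 0, 0], [0, 0, 0, 0, 0, 0, 0]])

```text
time_s: 6.73
tcp_pos: [0.4485, 0.1051, 0.05]
ee_rot: [[0.718, 0.696, 0.001], [0.696, -0.718, 0.001], [0.001, 0.001, -1.0]]
wrist_force: [-0.7, -0.6, 5.5]
gripper_width: 0.162
gripper_force: 30.0
```

Emit:
drive_tool(rows=[[0, 0, 0, 25, 0, 0, 0], [0, 0, 0, 25, 0, 0, 0], [0, 28.5, -12.3, 0, 0, 0, 0.0622], [0, 28.5, -12.3, 0, 0, 0, 0.0622], [0, 28.5, -12.3, 0, 0, 0, 0.0622]])

```text
time_s: 7.15
tcp_pos: [0.5336, 0.0676, 0.0993]
ee_rot: [[0.574, 0.819, -0.001], [0.819, -0.574, 0.0], [-0.0, -0.001, -1.0]]
wrist_force: [-0.4, 0.7, -3.0]
gripper_width: 0.158
gripper_force: 30.0
```

Emit:
drive_tool(rows=[[0, 28.5, -12.3, 0, 0, 0, 0.0622], [0, 28.5, -12.3, 0, 0, 0, 0.0622], [0, 28.5, -12.3, 0, 0, 0, 0.0622], [0, 0, 0, 0, 0, 0, 0], [0, 0, 0, 0, 0, 0, 0]])

```text
time_s: 7.57
tcp_pos: [0.6188, 0.0301, 0.0972]
ee_rot: [[0.418, 0.908, -0.003], [0.908, -0.418, -0.0], [-0.002, -0.003, -1.0]]
wrist_force: [-0.5, 0.1, -3.0]
gripper_width: 0.163
gripper_force: 30.0
```

Run:
```python
from h import *
st();st()
```

```text
7.57 [618.8  30.1  97.2] y-yaw -24.72 tilt [-0.19 -0.01] j [ 1.770e+01  2.910e+01 -1.050e+01 -1.000e-01 -5.050e+01  1.376e+02]
7.57 [618.8  30.1  97.2] y-yaw -24.72 tilt [-0.19 -0.01] j [ 1.770e+01  2.910e+01 -1.050e+01 -1.000e-01 -5.050e+01  1.376e+02]
```

Emit:
drive_tool(rows=[[0, 0.2, 0.7, -14, 0, 0, 0], [0, 0, 0, -3, 0, 0, 0], [0, 0, 0, -3, 0, 0, 0], [0, 0, 0, -2, 0, 0, 0], [0, 0, 0, 0, 0, 0, 0]])

```text
time_s: 7.98
tcp_pos: [0.6181, 0.032, 0.0781]
ee_rot: [[0.415, 0.91, -0.002], [0.91, -0.415, -0.001], [-0.001, -0.001, -1.0]]
wrist_force: [0.4, 0.4, -1.2]
gripper_width: 0.155
gripper_force: 30.0
```

Emit:
drive_tool(rows=[[0, 0, 0, -2, 0, 0, 0], [0, 0, 0, -2, 0, 0, 0], [0, 0, 0, 0, 0, 0, 0]])

```text
time_s: 8.23
tcp_pos: [0.6192, 0.032, 0.0732]
ee_rot: [[0.415, 0.91, 0.001], [0.91, -0.415, 0.0], [0.001, 0.001, -1.0]]
wrist_force: [0.2, 0.2, -3.7]
gripper_width: 0.155
gripper_force: 30.0
```

Emit:
drive_tool(rows=[[0, 0, 0, -4, 0, 0, 0], [0, 0, 0, -4, 0, 0, 0], [0, 0, 0, -4, 0, 0, 0], [0, 0, 0, -2, 0, 0, 0], [0, 0, 0, 0, 0, 0, 0]])

```text
time_s: 8.65
tcp_pos: [0.6191, 0.0316, 0.0585]
ee_rot: [[0.415, 0.91, -0.001], [0.91, -0.415, -0.0], [-0.001, -0.001, -1.0]]
wrist_force: [1.2, -0.1, -3.4]
gripper_width: 0.158
gripper_force: 30.0
```

Emit:
drive_tool(rows=[[40, 0, 0, 0, 0, 0, 0], [40, 0, 0, 0, 0, 0, 0], [40, 0, 0, 0, 0, 0, 0], [40, 0, 0, 25, 0, 0, 0], [40, 0, 0, 25, 0, 0, 0]])

```text
time_s: 9.07
tcp_pos: [0.6182, 0.0315, 0.1089]
ee_rot: [[0.415, 0.91, -0.003], [0.91, -0.415, -0.001], [-0.002, -0.003, -1.0]]
wrist_force: [0.8, -0.7, 0.1]
gripper_width: 0.382
gripper_force: 0.0
```

Emit:
drive_tool(rows=[[40, -9, -1.2, 10, 0, 0, -0.114], [40, -9, -1.2, 10, 0, 0, -0.114], [40, -9, -1.2, 10, 0, 0, -0.114], [40, -9, -1.2, 10, 0, 0, -0.114], [40, -9, -1.2, 10, 0, 0, -0.114]])

```text
time_s: 9.48
tcp_pos: [0.5739, 0.0257, 0.1606]
ee_rot: [[0.844, 0.537, 0.001], [0.537, -0.844, 0.0], [0.001, 0.0, -1.0]]
wrist_force: [0.0, -0.1, 0.4]
gripper_width: 0.404
gripper_force: 0.0
```

Emit:
drive_tool(rows=[[40, -9, -1.2, 2, 0, 0, -0.114], [40, -9, -1.2, 2, 0, 0, -0.114], [40, -9, -1.2, 2, 0, 0, -0.114], [40, -9, -1.2, 2, 0, 0, -0.114], [40, -9, -1.2, 2, 0, 0, -0.114]])

```text
time_s: 9.9
tcp_pos: [0.5289, 0.0197, 0.1702]
ee_rot: [[1.0, -0.003, 0.001], [-0.003, -1.0, 0.0], [0.001, -0.0, -1.0]]
wrist_force: [0.0, -0.1, 0.4]
gripper_width: 0.401
gripper_force: 0.0
```

Emit:
drive_tool(rows=[[40, -9, -1.2, 0, 0, 0, -0.114], [40, -9, -1.2, 0, 0, 0, -0.114], [40, -9, -1.2, 0, 0, 0, -0.114], [40, -9, -1.2, 0, 0, 0, -0.114], [40, -9, -1.2, 0, 0, 0, -0.114]])

```text
time_s: 10.32
tcp_pos: [0.4839, 0.0137, 0.1701]
ee_rot: [[0.84, -0.542, 0.001], [-0.542, -0.84, 0.0], [0.001, -0.001, -1.0]]
wrist_force: [-0.3, -0.0, -0.3]
gripper_width: 0.4
gripper_force: 0.0
```

Emit:
drive_tool(rows=[[40, -9, -1.2, 0, 0, 0, -0.114], [40, -9, -1.2, 0, 0, 0, -0.114], [40, -9, -1.2, 0, 0, 0, -0.114], [40, -9, -1.2, 0, 0, 0, -0.114], [40, -9, -1.2, 0, 0, 0, -0.114]])

```text
time_s: 10.73
tcp_pos: [0.439, 0.0077, 0.1701]
ee_rot: [[0.415, -0.91, 0.002], [-0.91, -0.415, 0.001], [0.0, -0.002, -1.0]]
wrist_force: [0.6, 0.1, -0.6]
gripper_width: 0.404
gripper_force: 0.0
```

Emit:
drive_tool(rows=[[40, 0, 0, 0, 0, 0, 0], [40, 0, 0, 0, 0, 0, 0]])

```text
time_s: 10.9
tcp_pos: [0.4395, 0.0078, 0.1701]
ee_rot: [[0.423, -0.906, 0.002], [-0.906, -0.423, 0.0], [0.0, -0.002, -1.0]]
wrist_force: [0.4, -0.2, 0.4]
gripper_width: 0.401
gripper_force: 0.0
```

Run:
```python
from h import *
np.set_printoptions(precision=1,suppress=True)
st(); c=cap('wrist'); P=full(c); adapt(P,.444,.008); print(rect(near(P,.6195,.0315,.03),.055,.09))
```

```text
10.9 [439.5   7.8 170.1] y-yaw -154.98 tilt [0.1 0. ] j [ 22.3   8.  -30.5   0.  -51.4   2.7]
 tang (770, array([443.7,   7.3]), array([13.8, 28. ]), 24.9, 'z', np.float64(66.6))
 foot top (751, array([444.6,   5.6]), array([33.3, 33.7]), 24.0, 'z', np.float64(26.7)) [424.7 -10. ] [463.1  24.4]
(1633, array([618.3,  31.6]), array([29.6, 15.1]), 66.4, 'z', np.float64(73.9))
```

Emit:
drive_tool(rows=[[40, 4.4, -0.2, -26, 0, 0, 0], [40, 0, 0, -26, 0, 0, 0], [40, 0, 0, -26, 0, 0, 0], [40, 0, 0, -26, 0, 0, 0], [40, 0, 0, -16, 0, 0, 0]])

```text
time_s: 11.37
tcp_pos: [0.4433, 0.0073, 0.0473]
ee_rot: [[0.422, -0.907, -0.002], [-0.907, -0.422, -0.001], [-0.0, 0.002, -1.0]]
wrist_force: [1.0, -0.1, -0.9]
gripper_width: 0.402
gripper_force: 0.0
```

Emit:
drive_tool(rows=[[40, 0, 0, 0, 0, 0, 0], [0, 0, 0, 0, 0, 0, 0], [0, 0, 0, 0, 0, 0, 0], [0, 0, 0, 0, 0, 0, 0], [0, 0, 0, 0, 0, 0, 0]])

```text
time_s: 11.78
tcp_pos: [0.4443, 0.0078, 0.0505]
ee_rot: [[0.42, -0.907, 0.002], [-0.907, -0.42, 0.001], [0.0, -0.003, -1.0]]
wrist_force: [-0.1, -1.1, 0.2]
gripper_width: 0.181
gripper_force: 0.0
```

Emit:
drive_tool(rows=[[0, 0, 0, 0, 0, 0, 0], [0, 0, 0, 0, 0, 0, 0], [0, 0, 0, 0, 0, 0, 0]])

```text
time_s: 12.03
tcp_pos: [0.4442, 0.0077, 0.0504]
ee_rot: [[0.42, -0.907, 0.002], [-0.907, -0.42, 0.0], [0.0, -0.002, -1.0]]
wrist_force: [-1.7, 0.3, 6.4]
gripper_width: 0.157
gripper_force: 30.0
```

Run:
```python
from h import *
st()
```

```text
12.03 [444.2   7.7  50.4] y-yaw -155.15 tilt [0.11 0.03] j [ 22.1  19.4 -38.1   0.  -32.4   2.7]
```

Emit:
drive_tool(rows=[[0, 0, 0, 25, 0, 0, 0], [0, 0, 0, 25, 0, 0, 0], [0, 30.5, -9.3, 0, 0, 0, 0.0307], [0, 30.5, -9.3, 0, 0, 0, 0.0307], [0, 30.5, -9.3, 0, 0, 0, 0.0307]])

```text
time_s: 12.45
tcp_pos: [0.5357, -0.0206, 0.1001]
ee_rot: [[0.503, -0.864, 0.001], [-0.864, -0.503, 0.001], [-0.0, -0.001, -1.0]]
wrist_force: [0.3, 1.0, -2.2]
gripper_width: 0.157
gripper_force: 30.0
```

Emit:
drive_tool(rows=[[0, 30.5, -9.3, 0, 0, 0, 0.0307], [0, 30.5, -9.3, 0, 0, 0, 0.0307], [0, 30.5, -9.3, 0, 0, 0, 0.0307], [0, 0, 0, 0, 0, 0, 0], [0, 0, 0, 0, 0, 0, 0]])

```text
time_s: 12.87
tcp_pos: [0.6267, -0.0489, 0.0978]
ee_rot: [[0.577, -0.817, -0.002], [-0.817, -0.577, 0.0], [-0.002, 0.002, -1.0]]
wrist_force: [-1.0, -0.4, -2.6]
gripper_width: 0.159
gripper_force: 30.0
```

Emit:
drive_tool(rows=[[0, 0, 0, -14, 0, 0, 0], [0, 0, 0, -3, 0, 0, 0], [0, 0, 0, -2, 0, 0, 0], [0, 0, 0, 0, 0, 0, 0]])

```text
time_s: 13.2
tcp_pos: [0.6254, -0.0481, 0.0799]
ee_rot: [[0.579, -0.815, -0.002], [-0.815, -0.579, -0.0], [-0.001, 0.002, -1.0]]
wrist_force: [0.6, -0.3, -1.5]
gripper_width: 0.156
gripper_force: 30.0
```

Run:
```python
from h import *
st()
```

```text
13.2 [625.4 -48.1  79.9] y-yaw -144.61 tilt [-0.12 -0.01] j [ 10.4  30.9 -10.4  -0.  -48.9  25. ]
```

Emit:
drive_tool(rows=[[0, 0.4, 0, -2, 0, 0, 0], [0, 0, 0, -2, 0, 0, 0], [0, 0, 0, -2, 0, 0, 0], [0, 0, 0, 0, 0, 0, 0]])

```text
time_s: 13.53
tcp_pos: [0.6267, -0.0482, 0.0742]
ee_rot: [[0.579, -0.815, -0.0], [-0.815, -0.579, 0.0], [-0.0, 0.0, -1.0]]
wrist_force: [0.2, 1.0, -3.4]
gripper_width: 0.159
gripper_force: 30.0
```

In. Down to the floor.

Emit:
drive_tool(rows=[[0, 0, 0, -4, 0, 0, 0], [0, 0, 0, -4, 0, 0, 0], [0, 0, 0, -4, 0, 0, 0], [0, 0, 0, -3, 0, 0, 0], [0, 0, 0, 0, 0, 0, 0]])

```text
time_s: 13.95
tcp_pos: [0.6269, -0.0483, 0.0589]
ee_rot: [[0.579, -0.815, -0.001], [-0.815, -0.579, -0.0], [-0.0, 0.001, -1.0]]
wrist_force: [-0.4, -0.6, -2.8]
gripper_width: 0.155
gripper_force: 30.0
```

Emit:
drive_tool(rows=[[40, 0, 0, 0, 0, 0, 0], [40, 0, 0, 0, 0, 0, 0], [40, 0, 0, 0, 0, 0, 0], [40, 0, 0, 30, 0, 0, 0], [40, 0, 0, 30, 0, 0, 0]])

```text
time_s: 14.37
tcp_pos: [0.6258, -0.0485, 0.1184]
ee_rot: [[0.579, -0.815, -0.005], [-0.815, -0.579, -0.001], [-0.002, 0.004, -1.0]]
wrist_force: [1.0, 0.1, 0.5]
gripper_width: 0.384
gripper_force: 0.0
```

Emit:
drive_tool(rows=[[55, -17, -20, 24, 0, 0, 0.068], [55, -17, -20, 24, 0, 0, 0.068], [55, -17, -20, 24, 0, 0, 0.068], [55, -17, -20, 24, 0, 0, 0.068], [55, -17, -20, 24, 0, 0, 0.068]])

```text
time_s: 14.78
tcp_pos: [0.541, -0.149, 0.2411]
ee_rot: [[0.82, -0.573, 0.001], [-0.573, -0.82, -0.0], [0.001, -0.001, -1.0]]
wrist_force: [-0.2, -0.3, 0.0]
gripper_width: 0.54
gripper_force: 0.0
```

Emit:
drive_tool(rows=[[55, -17, -20, 24, 0, 0, 0.068], [55, -17, -20, 24, 0, 0, 0.068], [55, -17, -20, 24, 0, 0, 0.068], [55, -17, -20, 24, 0, 0, 0.068], [55, -17, -20, 24, 0, 0, 0.068]])

```text
time_s: 15.2
tcp_pos: [0.4557, -0.2491, 0.3613]
ee_rot: [[0.964, -0.267, 0.001], [-0.267, -0.964, -0.0], [0.002, -0.0, -1.0]]
wrist_force: [-0.6, -0.5, -0.8]
gripper_width: 0.551
gripper_force: 0.0
```

Emit:
drive_tool(rows=[[55, -17, -20, 0, 0, 0, 0.068], [55, -17, -20, 0, 0, 0, 0.068], [55, -17, -20, 0, 0, 0, 0.068], [55, -17, -20, 0, 0, 0, 0.068], [55, 0, 0, 0, 0, 0, 0]])

```text
time_s: 15.62
tcp_pos: [0.3865, -0.3304, 0.3602]
ee_rot: [[1.0, -0.003, 0.0], [-0.003, -1.0, -0.001], [0.001, 0.001, -1.0]]
wrist_force: [-0.0, 0.4, 0.1]
gripper_width: 0.547
gripper_force: 0.0
```

```bash
cat > m3.py <<'E'
from h import *
import sys
np.set_printoptions(precision=1,suppress=True)
st(); c=cap('wrist'); P=full(c); save(c,sys.argv[1])
N=near(P,.49,-.335,.11)
print('floor/base',rect(N,.006,.017),'walls',rect(N,.043,.052))
for (x,y,t) in((.447,-.33,.132),(.489,-.335,.164),(.532,-.335,.148)):
    Q=near(P,x,y,.06); Q=Q[abs(Q[:,0]-x)<.02]; print(t,'tab',rect(Q,t-.004,t+.006),'shoulder',rect(Q,t-.040,t-.032))
L=near(P,.65,-.22,.07); print('lev base',rect(L,.021,.03),'ball',rect(L,.085,.115), L[L[:,2].argmax()]*1e3 if len(L) else None)
print('small in socket',rect(near(P,.627,-.048,.03),.055,.09))
E
python3 m3.py w4.png
```

```text
15.62 [ 386.5 -330.4  360.2] y-yaw -90.18 tilt [ 0.  -0.1] j [-22.2   6.8  -3.3   0.  -79.9 112. ]
floor/base (3895, array([ 493.4, -341.6]), array([110., 150.]), 83.6, 'z', np.float64(12.8)) walls (1762, array([ 491.9, -340.1]), array([ 95.7, 114.7]), 81.7, 'z', np.float64(47.7))
0.132 tab (320, array([ 449.4, -329.3]), array([31.8,  9.9]), 83.7, 'z', np.float64(132.8)) shoulder (225, array([ 449.4, -329.3]), array([61.7,  9.9]), 83.7, 'z', np.float64(96.8))
0.164 tab (443, array([ 493.2, -341.5]), array([31.9, 10.3]), 83.6, 'z', np.float64(164.7)) shoulder (761, array([ 493.2, -341.5]), array([99.9, 10.2]), 83.6, 'z', np.float64(128.7))
0.148 tab (470, array([ 537.5, -349.9]), array([31.7, 10.6]), 83.6, 'z', np.float64(148.9)) shoulder (600, array([ 537.3, -349.8]), array([79.8, 10.4]), 83.5, 'z', np.float64(112.7))
lev base (170, array([ 622.6, -230.1]), array([ 5.5, 47.7]), 2.0, 'z', np.float64(24.7)) ball None [ 623.6 -216.    27.4]
small in socket None
```

View pics/w4.png

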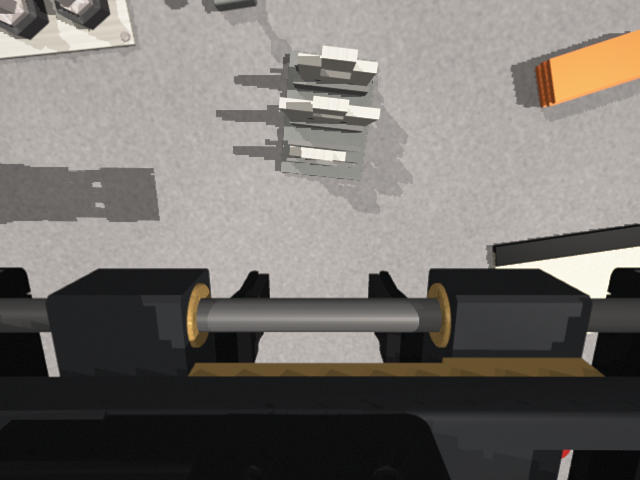

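The rack's plates show at (323,155) small, (330,108) large and (338,65) medium. Each matches its stated size and height (tab tops 132, 164, 148; widths 62, 100, 80). Large goes first.

Emit:
drive_tool(rows=[[55, 21.3, -2.2, -18, 0, 0, -0.0216], [55, 21.3, -2.2, -18, 0, 0, -0.0216], [55, 21.3, -2.2, -18, 0, 0, -0.0216], [55, 21.3, -2.2, -18, 0, 0, -0.0216], [55, 21.3, -2.2, -18, 0, 0, -0.0216]])

```text
time_s: 16.08
tcp_pos: [0.497, -0.3386, 0.2688]
ee_rot: [[0.994, -0.11, 0.001], [-0.11, -0.994, -0.0], [0.001, 0.0, -1.0]]
wrist_force: [0.1, 1.2, -1.0]
gripper_width: 0.552
gripper_force: 0.0
```

Emit:
drive_tool(rows=[[55, 0, 0, -20, 0, 0, 0], [55, 0, 0, -20, 0, 0, 0], [55, 0, 0, -20, 0, 0, 0], [55, 0, 0, 0, 0, 0, 0], [55, 0, 0, 0, 0, 0, 0]])

```text
time_s: 16.5
tcp_pos: [0.4956, -0.3387, 0.2088]
ee_rot: [[0.994, -0.109, -0.002], [-0.109, -0.994, 0.0], [-0.002, -0.0, -1.0]]
wrist_force: [-0.6, 0.8, 0.6]
gripper_width: 0.548
gripper_force: 0.0
```

Run:
```python
from h import *
st();c=cap('wrist'); P=full(c);Q=near(P,.493,-.3415,.06);print(rect(Q,.160,.170));L=near(P,.65,-.22,.07); print('lev base',rect(L,.021,.03),'ball',rect(L,.085,.115))
```

```text
16.5 [ 495.6 -338.7  208.8] y-yaw -96.23 tilt [-0.11  0.02] j [-18.9  21.1  -5.9   0.  -63.1 102.7]
(1132, array([ 493.5, -341.5]), array([31.9, 10.7]), 83.7, 'z', np.float64(164.6))
lev base (4199, array([ 657.1, -226.8]), array([70.5, 50.5]), 7.5, 'z', np.float64(25.7)) ball (1630, array([ 633.7, -231.1]), array([24.6, 25.3]), 64.0, 'z', np.float64(108.5))
```

Emit:
drive_tool(rows=[[55, -2.2, -2.8, 0, 0, 0, 0], [55, 0, 0, -20, 0, 0, 0], [55, 0, 0, -20, 0, 0, 0], [55, 0, 0, -18, 0, 0, 0], [55, 0, 0, 0, 0, 0, 0]])

```text
time_s: 16.97
tcp_pos: [0.4917, -0.3414, 0.1493]
ee_rot: [[0.994, -0.11, -0.004], [-0.11, -0.994, 0.002], [-0.004, -0.002, -1.0]]
wrist_force: [-0.1, 0.5, -0.9]
gripper_width: 0.55
gripper_force: 0.0
```

Emit:
drive_tool(rows=[[0, 0, 0, 0, 0, 0, 0], [0, 0, 0, 0, 0, 0, 0], [0, 0, 0, 0, 0, 0, 0], [0, 0, 0, 0, 0, 0, 0], [0, 0, 0, 0, 0, 0, 0]])

```text
time_s: 17.38
tcp_pos: [0.4942, -0.3424, 0.1532]
ee_rot: [[0.994, -0.109, 0.003], [-0.109, -0.994, -0.001], [0.003, 0.001, -1.0]]
wrist_force: [-0.0, 1.7, 4.3]
gripper_width: 0.364
gripper_force: 30.0
```

Run:
```python
from h import *
st();print(sense()['gripper_force'],sense()['gripper_width'],sense()['wrist_force'])
```

```text
17.38 [ 494.2 -342.4  153.2] y-yaw -96.24 tilt [ 0.18 -0.08] j [-19.3  23.9 -10.1   0.  -55.7 103. ]
29.97964038513601 0.3635544186285566 [-0.01969333  1.73273769  4.2684959 ]
```

Emit:
drive_tool(rows=[[0, 0, 0, 15, 0, 0, 0], [0, 0, 0, 35, 0, 0, 0], [0, 0, 0, 40, 0, 0, 0], [0, 0, 0, 40, 0, 0, 0], [0, 0, 0, 35, 0, 0, 0]])

```text
time_s: 17.8
tcp_pos: [0.493, -0.342, 0.3189]
ee_rot: [[0.994, -0.109, 0.001], [-0.109, -0.994, -0.0], [0.001, 0.0, -1.0]]
wrist_force: [0.7, 0.0, -2.0]
gripper_width: 0.366
gripper_force: 30.0
```

Emit:
drive_tool(rows=[[0, -1.6, 10, 0, 0, 0, 0], [0, -1.6, 25, 0, 0, 0, -0.0108], [0, -1.6, 33, 0, 0, 0, -0.0108], [0, -1.6, 36, 0, 0, 0, -0.0108], [0, -1.6, 36, 0, 0, 0, -0.0108]])

```text
time_s: 18.22
tcp_pos: [0.4844, -0.2007, 0.3155]
ee_rot: [[0.988, -0.154, -0.001], [-0.154, -0.988, 0.001], [-0.001, -0.001, -1.0]]
wrist_force: [0.8, 0.2, -2.8]
gripper_width: 0.366
gripper_force: 30.0
```

Emit:
drive_tool(rows=[[0, -1.6, 36, -10, 0, 0, -0.0108], [0, -1.6, 36, -10, 0, 0, -0.0108], [0, -1.6, 36, -10, 0, 0, -0.0108], [0, -1.6, 36, -10, 0, 0, -0.0108], [0, -1.6, 36, -10, 0, 0, -0.0108]])

```text
time_s: 18.63
tcp_pos: [0.4762, -0.0204, 0.2655]
ee_rot: [[0.979, -0.206, -0.001], [-0.206, -0.979, 0.0], [-0.001, -0.0, -1.0]]
wrist_force: [0.5, 0.5, -2.3]
gripper_width: 0.368
gripper_force: 30.0
```

Emit:
drive_tool(rows=[[0, -1.6, 36, -10, 0, 0, -0.0108], [0, -1.6, 36, -10, 0, 0, -0.0108], [0, -1.6, 36, -10, 0, 0, -0.0108], [0, -1.6, 36, -10, 0, 0, -0.0108], [0, -1.6, 36, -10, 0, 0, -0.0108]])

```text
time_s: 19.05
tcp_pos: [0.4682, 0.1595, 0.2156]
ee_rot: [[0.966, -0.258, -0.001], [-0.258, -0.966, 0.0], [-0.001, 0.0, -1.0]]
wrist_force: [1.1, -0.0, -2.7]
gripper_width: 0.367
gripper_force: 30.0
```

Emit:
drive_tool(rows=[[0, -1.6, 36, 0, 0, 0, -0.0108], [0, -1.6, 36, 0, 0, 0, -0.0108], [0, -1.6, 33, 0, 0, 0, -0.0108], [0, -1.6, 20, 0, 0, 0, -0.0108], [0, -1.6, 10, 0, 0, 0, -0.0108]])

```text
time_s: 19.47
tcp_pos: [0.4606, 0.2956, 0.2155]
ee_rot: [[0.952, -0.308, -0.001], [-0.308, -0.952, 0.0], [-0.001, 0.0, -1.0]]
wrist_force: [1.0, -0.6, -2.6]
gripper_width: 0.359
gripper_force: 30.0
```

Emit:
drive_tool(rows=[[0, 0, 0, 0, 0, 0, 0], [0, 0, 0, 0, 0, 0, 0], [0, 0, 0, 0, 0, 0, 0]])

```text
time_s: 19.72
tcp_pos: [0.4609, 0.292, 0.216]
ee_rot: [[0.951, -0.31, -0.001], [-0.31, -0.951, -0.001], [-0.001, 0.001, -1.0]]
wrist_force: [-0.2, -0.1, -2.8]
gripper_width: 0.361
gripper_force: 30.0
```

```bash
cat > m4.py <<'E'
from h import *
import sys
np.set_printoptions(precision=1,suppress=True)
st(); s=sense(); p=np.array(s['tcp_pos']); c=cap('wrist'); P=full(c)
if len(sys.argv)>1: save(c,sys.argv[1])
Q=near(P,p[0],p[1],.07); Q=Q[(Q[:,2]<p[2]+.03)&(Q[:,2]>p[2]-.04)]
h,e=np.histogram(Q[:,2]*1e3,bins=35); print([(round(a),int(b)) for a,b in zip(e,h) if b>30])
print('hook base',rect(near(P,.5425,.286,.1),.007,.018),'bar',rect(near(P,.5425,.286,.08),.118,.15))
E
python3 m4.py w5.png
```

```text
19.72 [460.9 292.  216. ] y-yaw -108.04 tilt [-0.1 -0.1] j [ 49.4  15.6 -13.   -0.  -61.6  22.6]
[(176, 121), (178, 113), (180, 171), (182, 159), (184, 163), (186, 151), (188, 159), (190, 597), (192, 259), (194, 93), (196, 111), (198, 147), (200, 188), (202, 169), (204, 197), (206, 193), (208, 173), (210, 231), (212, 176), (214, 105), (216, 87), (218, 92), (220, 89), (222, 118), (224, 115), (226, 190), (228, 81), (234, 32), (238, 39), (240, 44), (242, 49), (244, 87)]
hook base (13795, array([542.7, 286.8]), array([100.1, 140. ]), 71.1, 'z', np.float64(12.8)) bar (4673, array([526.9, 280.3]), array([ 56. , 135.2]), 62.4, 'z', np.float64(130.7))
```

View pics/w5.png

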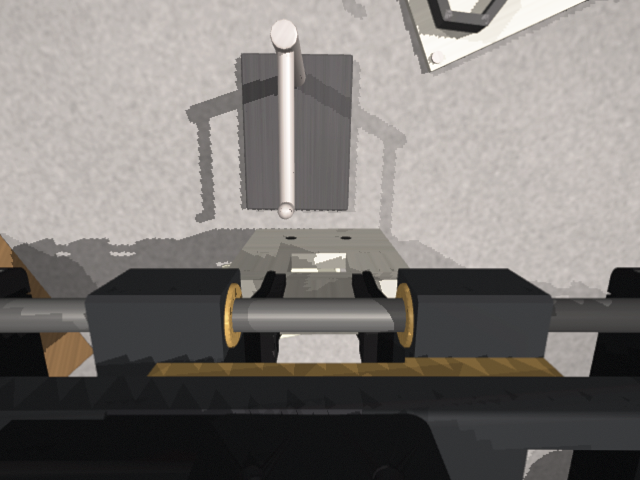

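The wrist view shows the hook bar from (286,210) at the tip to (285,35) at the post, and the held plate's shoulder at (320,238). The eye must shift about 21 mm along the hook's +y.

Emit:
drive_tool(rows=[[0, 3.5, 10.1, -15.5, 0, 0, -0.0075], [0, 3.5, 10.1, -15.5, 0, 0, -0.0075], [0, 0, 0, 0, 0, 0, 0], [0, 0, 0, 0, 0, 0, 0]])

```text
time_s: 20.1
tcp_pos: [0.4681, 0.3119, 0.1846]
ee_rot: [[0.946, -0.324, -0.002], [-0.324, -0.946, -0.002], [-0.001, 0.003, -1.0]]
wrist_force: [-0.2, -0.2, -2.0]
gripper_width: 0.365
gripper_force: 30.0
```

```bash
cat > hk.py <<'E'
from h import *
st(); p=np.array(sense()['tcp_pos'])[:2]*1e3-[542.7,286.6]
u=np.array([.9461,-.3239]); v=np.array([.3239,.9461]); print('along %.1f lateral %.1f'%(p@u,p@v))
E
python3 hk.py; python3 m4.py | sed -n 2p
```

```text
20.1 [468.1 311.9 184.6] y-yaw -108.92 tilt [-0.1  -0.12] j [ 50.2  18.8 -13.1   0.  -58.2  20.9]
along -78.8 lateral -0.2
[(145, 122), (147, 105), (149, 174), (151, 165), (153, 149), (155, 157), (157, 164), (159, 591), (161, 258), (163, 99), (165, 103), (167, 151), (169, 195), (171, 162), (173, 184), (175, 202), (177, 194), (179, 212), (181, 186), (183, 97), (185, 92), (187, 88), (189, 97), (191, 112), (193, 111), (195, 205), (197, 72), (205, 31), (207, 33), (209, 47), (211, 38), (213, 90)]
```

Emit:
drive_tool(rows=[[0, 8.5, -2.9, 0, 0, 0, 0], [0, 8.5, -2.9, 0, 0, 0, 0], [0, 8.5, -2.9, 0, 0, 0, 0], [0, 8.5, -2.9, 0, 0, 0, 0], [0, 8.5, -2.9, 0, 0, 0, 0]])

```text
time_s: 20.57
tcp_pos: [0.512, 0.2981, 0.1857]
ee_rot: [[0.946, -0.324, 0.0], [-0.324, -0.946, 0.0], [0.0, -0.0, -1.0]]
wrist_force: [0.3, 0.7, -2.4]
gripper_width: 0.365
gripper_force: 30.0
```

Emit:
drive_tool(rows=[[0, 0, 0, 0, 0, 0, 0]])

```text
time_s: 20.65
tcp_pos: [0.5127, 0.2979, 0.1853]
ee_rot: [[0.946, -0.325, 0.001], [-0.325, -0.946, 0.0], [0.001, -0.0, -1.0]]
wrist_force: [1.0, 0.7, -2.3]
gripper_width: 0.366
gripper_force: 30.0
```

```bash
python3 hk.py; python3 -c "
from h import *
print(sense()['wrist_force'])"
```

```text
20.65 [512.7 297.9 185.3] y-yaw -108.99 tilt [0.05 0.01] j [ 45.8  21.5  -8.9   0.  -59.6  25.2]
along -32.1 lateral 1.0
[ 0.99211846  0.71597593 -2.33143475]
```

Emit:
drive_tool(rows=[[0, 11.5, -4, 0, 0, 0, 0], [0, 11.5, -4, 0, 0, 0, 0], [0, 11.5, -4, 0, 0, 0, 0], [0, 11.5, -4, 0, 0, 0, 0], [0, 11.5, -4, 0, 0, 0, 0]])

```text
time_s: 21.07
tcp_pos: [0.5696, 0.2781, 0.1853]
ee_rot: [[0.946, -0.324, -0.0], [-0.324, -0.946, -0.0], [0.0, 0.0, -1.0]]
wrist_force: [0.4, 0.1, -2.0]
gripper_width: 0.366
gripper_force: 30.0
```

Emit:
drive_tool(rows=[[0, 0, 0, 0, 0, 0, 0], [0, 0, 0, -5, 0, 0, 0], [0, 0, 0, -5, 0, 0, 0], [0, 0, 0, -4, 0, 0, 0], [0, 0, 0, 0, 0, 0, 0]])

```text
time_s: 21.48
tcp_pos: [0.5671, 0.2784, 0.1698]
ee_rot: [[0.946, -0.323, -0.003], [-0.323, -0.946, -0.002], [-0.002, 0.002, -1.0]]
wrist_force: [0.3, -0.4, -2.1]
gripper_width: 0.362
gripper_force: 30.0
```

```bash
python3 hk.py
```

```text
21.48 [567.1 278.4 169.8] y-yaw -108.87 tilt [-0.16 -0.09] j [ 40.8  25.9  -4.1  -0.  -60.1  30.4]
along 25.8 lateral 0.1
```

Shift 2.5 mm further, then lower onto the bar.

Emit:
drive_tool(rows=[[0, 2.4, -0.8, -1, 0, 0, 0], [0, 0, 0, -1, 0, 0, 0], [0, 0, 0, -1, 0, 0, 0], [0, 0, 0, -1, 0, 0, 0], [0, 0, 0, 0, 0, 0, 0]])

```text
time_s: 21.9
tcp_pos: [0.5705, 0.2778, 0.1673]
ee_rot: [[0.946, -0.324, -0.0], [-0.324, -0.946, -0.0], [-0.0, 0.0, -1.0]]
wrist_force: [-0.2, -0.9, -2.9]
gripper_width: 0.361
gripper_force: 30.0
```

Emit:
drive_tool(rows=[[0, 0, 0, -1, 0, 0, 0], [0, 0, 0, 0, 0, 0, 0]])

```text
time_s: 22.07
tcp_pos: [0.5707, 0.2778, 0.1671]
ee_rot: [[0.946, -0.323, 0.0], [-0.323, -0.946, 0.0], [0.0, -0.0, -1.0]]
wrist_force: [-1.0, -0.8, 0.2]
gripper_width: 0.364
gripper_force: 30.0
```

Emit:
drive_tool(rows=[[0, 0, 0, -1, 0, 0, 0], [0, 0, 0, 0, 0, 0, 0]])

```text
time_s: 22.23
tcp_pos: [0.5708, 0.2779, 0.1669]
ee_rot: [[0.946, -0.323, 0.001], [-0.323, -0.946, 0.0], [0.001, -0.0, -1.0]]
wrist_force: [-3.1, -1.2, 4.4]
gripper_width: 0.362
gripper_force: 30.0
```

Emit:
drive_tool(rows=[[55, 0, 0, 1, 0, 0, 0], [55, 0, 0, 0, 0, 0, 0], [55, 0, 0, 0, 0, 0, 0], [55, 0, 0, 10, 0, 0, 0], [55, 0, 0, 30, 0, 0, 0]])

```text
time_s: 22.65
tcp_pos: [0.5684, 0.2764, 0.2021]
ee_rot: [[0.946, -0.324, -0.009], [-0.324, -0.946, -0.006], [-0.007, 0.008, -1.0]]
wrist_force: [-0.0, 0.5, -1.1]
gripper_width: 0.54
gripper_force: 0.0
```

```bash
cat > m5.py <<'E'
from h import *
import sys
np.set_printoptions(precision=1,suppress=True)
c=cap('scene'); P=full(c); H=near(P,.552,.275,.09); 
for z0,z1 in((.158,.185),(.10,.16)): print(rect(H,z0,z1))
save(c,sys.argv[1],(280,90,480,240),4)
E
python3 m5.py s1.png
```

```text
(156, array([568.8, 275.1]), array([64.3, 19.6]), 72.6, 'z', np.float64(172.9))
(814, array([550.9, 270.9]), array([100.5,  89.8]), 14.7, 'z', np.float64(129.9))
```

Emit:
drive_tool(rows=[[55, 0, 0, 35, 0, 0, 0], [55, 0, 0, 30, 0, 0, 0], [55, 0, -10, 0, 0, 0, 0.0109], [55, -2, -25, 0, 0, 0, 0.0109], [55, -2, -35, 0, 0, 0, 0.0109]])

```text
time_s: 23.12
tcp_pos: [0.5671, 0.209, 0.2723]
ee_rot: [[0.957, -0.289, 0.003], [-0.289, -0.957, 0.002], [0.002, -0.003, -1.0]]
wrist_force: [1.2, -0.2, -0.6]
gripper_width: 0.545
gripper_force: 0.0
```

Emit:
drive_tool(rows=[[55, -2, -38, 0, 0, 0, 0.0109], [55, -2, -38, 0, 0, 0, 0.0109], [55, -2, -38, 0, 0, 0, 0.0109], [55, -2, -38, 0, 0, 0, 0.0109], [55, -2, -38, 0, 0, 0, 0.0109]])

```text
time_s: 23.53
tcp_pos: [0.5566, 0.0161, 0.2723]
ee_rot: [[0.971, -0.239, 0.002], [-0.239, -0.971, 0.0], [0.002, -0.001, -1.0]]
wrist_force: [1.5, 0.9, -0.6]
gripper_width: 0.547
gripper_force: 0.0
```

Emit:
drive_tool(rows=[[55, -2, -38, 0, 0, 0, 0.0109], [55, -2, -38, 0, 0, 0, 0.0109], [55, -2, -38, 0, 0, 0, 0.0109], [55, -2, -38, 0, 0, 0, 0.0109], [55, -2, -38, 0, 0, 0, 0.0109]])

```text
time_s: 23.95
tcp_pos: [0.5466, -0.1742, 0.2724]
ee_rot: [[0.983, -0.186, 0.002], [-0.186, -0.983, -0.0], [0.002, -0.0, -1.0]]
wrist_force: [0.5, 0.8, 0.1]
gripper_width: 0.551
gripper_force: 0.0
```

Emit:
drive_tool(rows=[[55, -2, -38, -10, 0, 0, 0.0109], [55, -2, -38, -10, 0, 0, 0.0109], [55, -2, -38, -15, 0, 0, 0.0109], [55, -2, -38, -15, 0, 0, 0.0109], [55, -1, -26, -10, 0, 0, 0.0109]])

```text
time_s: 24.37
tcp_pos: [0.5368, -0.3532, 0.2103]
ee_rot: [[0.991, -0.134, -0.0], [-0.134, -0.991, -0.0], [-0.0, 0.0, -1.0]]
wrist_force: [0.9, -0.7, -0.1]
gripper_width: 0.55
gripper_force: 0.0
```

Emit:
drive_tool(rows=[[55, 0, 0, 0, 0, 0, 0], [55, 0, 0, 0, 0, 0, 0], [55, 0, 0, 0, 0, 0, 0]])

```text
time_s: 24.62
tcp_pos: [0.5379, -0.3503, 0.212]
ee_rot: [[0.991, -0.133, 0.001], [-0.133, -0.991, -0.001], [0.001, 0.0, -1.0]]
wrist_force: [-0.3, 0.4, -0.6]
gripper_width: 0.552
gripper_force: 0.0
```

Run:
```python
from h import *
st();c=cap('wrist'); P=full(c);Q=near(P,.537,-.350,.05);print(rect(Q,.144,.154))
```

```text
24.62 [ 537.9 -350.3  212. ] y-yaw -97.65 tilt [ 0.06 -0.03] j [-18.6  24.8   0.5   0.  -65.6 101. ]
(940, array([ 537.7, -349.8]), array([31.9, 10.7]), 83.6, 'z', np.float64(148.7))
```

View pics/s1.png

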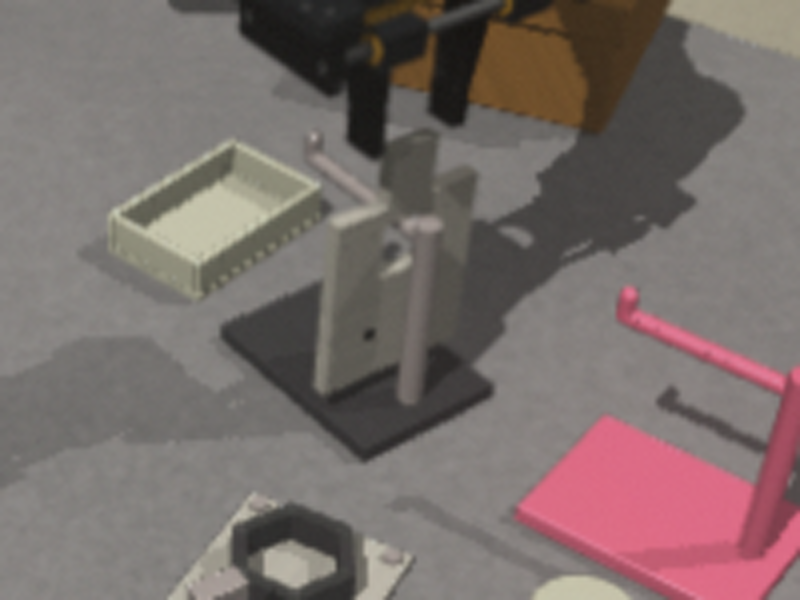

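The large plate hangs on the bar by its eye at about (395,250), and the gripper is clear. Now the medium plate.

Emit:
drive_tool(rows=[[55, -0.2, 0.5, -20, 0, 0, 0.022], [55, 0, 0, -20, 0, 0, 0], [55, 0, 0, -20, 0, 0, 0], [55, 0, 0, -17, 0, 0, 0], [55, 0, 0, 0, 0, 0, 0]])

```text
time_s: 25.08
tcp_pos: [0.5371, -0.3479, 0.1329]
ee_rot: [[0.994, -0.109, -0.003], [-0.109, -0.994, 0.001], [-0.003, -0.001, -1.0]]
wrist_force: [0.6, 1.3, 0.8]
gripper_width: 0.551
gripper_force: 0.0
```

Emit:
drive_tool(rows=[[0, 0, 0, 0, 0, 0, 0], [0, 0, 0, 0, 0, 0, 0], [0, 0, 0, 0, 0, 0, 0], [0, 0, 0, 0, 0, 0, 0], [0, 0, 0, 0, 0, 0, 0]])

```text
time_s: 25.5
tcp_pos: [0.5382, -0.3499, 0.1359]
ee_rot: [[0.994, -0.111, 0.002], [-0.111, -0.994, -0.001], [0.003, 0.001, -1.0]]
wrist_force: [-0.3, 0.2, 2.5]
gripper_width: 0.361
gripper_force: 30.0
```

Emit:
drive_tool(rows=[[0, 0, 0, 0, 0, 0, 0]])

```text
time_s: 25.58
tcp_pos: [0.5382, -0.3499, 0.1358]
ee_rot: [[0.994, -0.111, 0.002], [-0.111, -0.994, -0.001], [0.002, 0.001, -1.0]]
wrist_force: [-0.0, -0.1, 4.5]
gripper_width: 0.36
gripper_force: 30.0
```

Emit:
drive_tool(rows=[[0, 0, 0, 15, 0, 0, 0], [0, 0, 0, 35, 0, 0, 0], [0, 0, 0, 40, 0, 0, 0], [0, 0, 0, 40, 0, 0, 0], [0, 0, 0, 35, 0, 0, 0]])

```text
time_s: 26.0
tcp_pos: [0.5371, -0.3496, 0.3012]
ee_rot: [[0.994, -0.111, -0.0], [-0.111, -0.994, 0.0], [-0.0, -0.0, -1.0]]
wrist_force: [1.0, -0.4, -1.6]
gripper_width: 0.359
gripper_force: 30.0
```

Emit:
drive_tool(rows=[[0, 0, 10, 0, 0, 0, 0], [0, 0, 25, 0, 0, 0, -0.0115], [0, -3, 33, 0, 0, 0, -0.0115], [0, -4, 37, 0, 0, 0, -0.0115], [0, -4, 37, 0, 0, 0, -0.0115]])

```text
time_s: 26.42
tcp_pos: [0.5254, -0.2063, 0.2979]
ee_rot: [[0.987, -0.159, -0.002], [-0.159, -0.987, 0.001], [-0.002, -0.001, -1.0]]
wrist_force: [0.6, 0.9, -2.2]
gripper_width: 0.363
gripper_force: 30.0
```

Emit:
drive_tool(rows=[[0, -4, 37, -8, 0, 0, -0.0115], [0, -4, 37, -8, 0, 0, -0.0115], [0, -4, 37, -8, 0, 0, -0.0115], [0, -4, 37, -8, 0, 0, -0.0115], [0, -4, 37, -8, 0, 0, -0.0115]])

```text
time_s: 26.83
tcp_pos: [0.5051, -0.0211, 0.2582]
ee_rot: [[0.977, -0.214, -0.001], [-0.214, -0.977, 0.0], [-0.002, -0.0, -1.0]]
wrist_force: [0.8, -1.3, -2.7]
gripper_width: 0.36
gripper_force: 30.0
```

Emit:
drive_tool(rows=[[0, -4, 37, -8, 0, 0, -0.0115], [0, -4, 37, -8, 0, 0, -0.0115], [0, -4, 37, -8, 0, 0, -0.0115], [0, -4, 37, -8, 0, 0, -0.0115], [0, -4, 37, -8, 0, 0, -0.0115]])

```text
time_s: 27.25
tcp_pos: [0.4851, 0.1638, 0.2183]
ee_rot: [[0.963, -0.27, -0.001], [-0.27, -0.963, -0.0], [-0.001, 0.001, -1.0]]
wrist_force: [1.2, -0.2, -1.8]
gripper_width: 0.362
gripper_force: 30.0
```

Emit:
drive_tool(rows=[[0, -5, 37, -6, 0, 0, -0.0115], [0, -5, 37, -6, 0, 0, -0.0115], [0, -5, 35, -6, 0, 0, -0.0115], [0, -3, 25, -4, 0, 0, -0.0115], [0, 0, 14, -4, 0, 0, -0.0115]])

```text
time_s: 27.67
tcp_pos: [0.4672, 0.3129, 0.1919]
ee_rot: [[0.947, -0.322, -0.001], [-0.322, -0.947, -0.0], [-0.001, 0.001, -1.0]]
wrist_force: [0.3, -1.1, -2.0]
gripper_width: 0.367
gripper_force: 30.0
```

Emit:
drive_tool(rows=[[0, 0, 0, 0, 0, 0, 0], [0, 0, 0, 0, 0, 0, 0], [0, 0, 0, 0, 0, 0, 0]])

```text
time_s: 27.92
tcp_pos: [0.4681, 0.3094, 0.1928]
ee_rot: [[0.946, -0.324, -0.001], [-0.324, -0.946, -0.001], [-0.001, 0.002, -1.0]]
wrist_force: [-0.6, -0.4, -2.6]
gripper_width: 0.363
gripper_force: 30.0
```

```bash
python3 hk.py; python3 m4.py | sed -n 2p
```

```text
27.92 [468.1 309.4 192.8] y-yaw -108.92 tilt [-0.07 -0.07] j [ 50.   18.2 -12.7  -0.  -59.2  21.1]
along -78.0 lateral -2.6
[(153, 114), (155, 100), (157, 107), (159, 168), (161, 167), (163, 153), (165, 158), (167, 206), (169, 685), (171, 106), (173, 101), (175, 166), (177, 173), (179, 164), (181, 184), (183, 192), (185, 208), (187, 203), (189, 202), (191, 172), (193, 75), (195, 92), (197, 105), (199, 108), (201, 105), (203, 86), (205, 264), (211, 31), (213, 32), (215, 32), (217, 42), (219, 45), (221, 89)]
```

Emit:
drive_tool(rows=[[0, 0.8, 2.5, -9.3, 0, 0, 0], [0, 0, 0, 0, 0, 0, 0], [0, 0, 0, 0, 0, 0, 0]])

```text
time_s: 28.22
tcp_pos: [0.4691, 0.3119, 0.1834]
ee_rot: [[0.946, -0.325, -0.001], [-0.325, -0.946, -0.001], [-0.001, 0.002, -1.0]]
wrist_force: [0.2, -0.4, -1.8]
gripper_width: 0.362
gripper_force: 30.0
```

Emit:
drive_tool(rows=[[0, 9.05, -3.1, 0, 0, 0, 0], [0, 9.05, -3.1, 0, 0, 0, 0], [0, 9.05, -3.1, 0, 0, 0, 0], [0, 9.05, -3.1, 0, 0, 0, 0], [0, 0, 0, 0, 0, 0, 0]])

```text
time_s: 28.63
tcp_pos: [0.5076, 0.2998, 0.184]
ee_rot: [[0.945, -0.326, 0.001], [-0.326, -0.945, 0.0], [0.001, -0.0, -1.0]]
wrist_force: [0.5, 0.3, -2.1]
gripper_width: 0.369
gripper_force: 30.0
```

```bash
python3 hk.py
```

```text
28.63 [507.6 299.8 184. ] y-yaw -109.01 tilt [0.05 0.01] j [ 46.3  21.2  -9.5   0.  -59.2  24.7]
along -37.5 lateral 1.1
```

Emit:
drive_tool(rows=[[0, 8.6, -3.1, 0, 0, 0, 0], [0, 8.6, -3.1, 0, 0, 0, 0], [0, 8.6, -3.1, 0, 0, 0, 0], [0, 8.6, -3.1, 0, 0, 0, 0], [0, 8.6, -3.1, 0, 0, 0, 0]])

```text
time_s: 29.05
tcp_pos: [0.5494, 0.2846, 0.1841]
ee_rot: [[0.946, -0.324, 0.0], [-0.324, -0.946, -0.0], [0.0, 0.0, -1.0]]
wrist_force: [-0.4, 0.1, -2.1]
gripper_width: 0.363
gripper_force: 30.0
```

Emit:
drive_tool(rows=[[0, 0, 0, 0, 0, 0, 0], [0, 0, 0, -5, 0, 0, 0], [0, 0, 0, -5, 0, 0, 0], [0, 0, 0, -4, 0, 0, 0], [0, 0, 0, 0, 0, 0, 0]])

```text
time_s: 29.47
tcp_pos: [0.5474, 0.2846, 0.1686]
ee_rot: [[0.946, -0.324, -0.003], [-0.324, -0.946, -0.002], [-0.002, 0.002, -1.0]]
wrist_force: [0.8, 0.5, -2.8]
gripper_width: 0.361
gripper_force: 30.0
```

Emit:
drive_tool(rows=[[0, 0, 0, -1, 0, 0, 0], [0, 0, 0, -1, 0, 0, 0], [0, 0, 0, 0, 0, 0, 0]])

```text
time_s: 29.72
tcp_pos: [0.5483, 0.2851, 0.1681]
ee_rot: [[0.946, -0.324, -0.0], [-0.324, -0.946, 0.0], [-0.0, 0.0, -1.0]]
wrist_force: [0.0, -0.2, -2.1]
gripper_width: 0.364
gripper_force: 30.0
```

```bash
python3 hk.py
```

```text
29.72 [548.3 285.1 168.1] y-yaw -108.88 tilt [-0.  0.] j [ 42.5  24.7  -6.5  -0.  -58.8  28.7]
along 5.8 lateral 0.4
```

Emit:
drive_tool(rows=[[0, 0, 0, -1, 0, 0, 0], [0, 0, 0, -1, 0, 0, 0], [0, 0, 0, 0, 0, 0, 0]])

```text
time_s: 29.97
tcp_pos: [0.5484, 0.2849, 0.1659]
ee_rot: [[0.946, -0.324, -0.0], [-0.324, -0.946, -0.0], [-0.0, 0.0, -1.0]]
wrist_force: [0.1, -0.2, -2.0]
gripper_width: 0.366
gripper_force: 30.0
```

Emit:
drive_tool(rows=[[0, 0, 0, -1, 0, 0, 0], [0, 0, 0, 0, 0, 0, 0]])

```text
time_s: 30.13
tcp_pos: [0.5485, 0.2849, 0.1657]
ee_rot: [[0.946, -0.324, 0.0], [-0.324, -0.946, -0.0], [0.0, -0.0, -1.0]]
wrist_force: [-0.8, -0.5, 1.8]
gripper_width: 0.361
gripper_force: 30.0
```

Emit:
drive_tool(rows=[[0, 0, 0, -1, 0, 0, 0], [0, 0, 0, 0, 0, 0, 0]])

```text
time_s: 30.3
tcp_pos: [0.5486, 0.2849, 0.1656]
ee_rot: [[0.946, -0.323, 0.001], [-0.323, -0.946, 0.0], [0.001, -0.0, -1.0]]
wrist_force: [-3.0, -0.9, 6.8]
gripper_width: 0.364
gripper_force: 30.0
```

Emit:
drive_tool(rows=[[55, 0, 0, 1, 0, 0, 0], [55, 0, 0, 0, 0, 0, 0], [55, 0, 0, 0, 0, 0, 0], [55, 0, 0, 10, 0, 0, 0], [55, 0, 0, 30, 0, 0, 0]])

```text
time_s: 30.72
tcp_pos: [0.5462, 0.2834, 0.2009]
ee_rot: [[0.946, -0.325, -0.009], [-0.325, -0.946, -0.006], [-0.006, 0.008, -1.0]]
wrist_force: [0.1, 0.3, -0.6]
gripper_width: 0.54
gripper_force: 0.0
```

Emit:
drive_tool(rows=[[55, 0, 0, 35, 0, 0, 0], [55, 0, 0, 25, 0, 0, 0], [55, -2, -10, 0, 0, 0, 0.0121], [55, -5, -25, 0, 0, 0, 0.0121], [55, -5, -33, 0, 0, 0, 0.0121]])

```text
time_s: 31.13
tcp_pos: [0.5366, 0.2177, 0.2656]
ee_rot: [[0.958, -0.286, 0.001], [-0.286, -0.958, 0.001], [0.001, -0.002, -1.0]]
wrist_force: [0.7, -0.3, -0.6]
gripper_width: 0.546
gripper_force: 0.0
```

Emit:
drive_tool(rows=[[55, -6, -37, 0, 0, 0, 0.0121], [55, -6, -37, 0, 0, 0, 0.0121], [55, -6, -37, 0, 0, 0, 0.0121], [55, -6, -37, 0, 0, 0, 0.0121], [55, -6, -37, 0, 0, 0, 0.0121]])

```text
time_s: 31.55
tcp_pos: [0.5059, 0.0302, 0.2657]
ee_rot: [[0.973, -0.23, 0.001], [-0.23, -0.973, 0.0], [0.001, -0.0, -1.0]]
wrist_force: [-0.2, -0.6, -0.4]
gripper_width: 0.55
gripper_force: 0.0
```

Emit:
drive_tool(rows=[[55, -6, -37, 0, 0, 0, 0.0121], [55, -6, -37, 0, 0, 0, 0.0121], [55, -6, -37, 0, 0, 0, 0.0121], [55, -6, -37, 0, 0, 0, 0.0121], [55, -6, -37, 0, 0, 0, 0.0121]])

```text
time_s: 31.97
tcp_pos: [0.4759, -0.1549, 0.2658]
ee_rot: [[0.985, -0.171, 0.001], [-0.171, -0.985, -0.0], [0.001, -0.0, -1.0]]
wrist_force: [0.4, -0.5, -0.2]
gripper_width: 0.554
gripper_force: 0.0
```

Emit:
drive_tool(rows=[[55, -6, -37, -12, 0, 0, 0.0121], [55, -6, -37, -12, 0, 0, 0.0121], [55, -6, -37, -12, 0, 0, 0.0121], [55, -6, -37, -12, 0, 0, 0.0121], [55, -3, -28, -12, 0, 0, 0.0121]])

```text
time_s: 32.38
tcp_pos: [0.4486, -0.3317, 0.205]
ee_rot: [[0.994, -0.113, 0.001], [-0.113, -0.994, -0.001], [0.001, 0.001, -1.0]]
wrist_force: [1.2, 1.0, 0.6]
gripper_width: 0.552
gripper_force: 0.0
```

Emit:
drive_tool(rows=[[55, 0, 0, 0, 0, 0, 0], [55, 0, 0, 0, 0, 0, 0], [55, 0, 0, 0, 0, 0, 0]])

```text
time_s: 32.63
tcp_pos: [0.4496, -0.3292, 0.2054]
ee_rot: [[0.994, -0.112, 0.0], [-0.112, -0.994, -0.0], [0.0, 0.0, -1.0]]
wrist_force: [1.4, -0.1, 0.6]
gripper_width: 0.554
gripper_force: 0.0
```

Run:
```python
from h import *
st();c=cap('wrist'); P=full(c);Q=near(P,.4494,-.3293,.04);print(rect(Q,.128,.138))
```

```text
32.63 [ 449.6 -329.2  205.4] y-yaw -96.44 tilt [ 0.03 -0.02] j [-19.5  17.1 -12.3   0.  -60.5 103.1]
(881, array([ 449.5, -329.3]), array([31.9, 10.7]), 83.8, 'z', np.float64(132.7))
```

Emit:
drive_tool(rows=[[55, 0, 0, -23, 0, 0, 0], [55, 0, 0, -23, 0, 0, 0], [55, 0, 0, -23, 0, 0, 0], [55, 0, 0, -17, 0, 0, 0], [55, 0, 0, 0, 0, 0, 0]])

```text
time_s: 33.1
tcp_pos: [0.4485, -0.3272, 0.117]
ee_rot: [[0.994, -0.11, -0.004], [-0.11, -0.994, 0.002], [-0.005, -0.001, -1.0]]
wrist_force: [-0.5, 0.5, 0.3]
gripper_width: 0.55
gripper_force: 0.0
```

Emit:
drive_tool(rows=[[0, 0, 0, 0, 0, 0, 0], [0, 0, 0, 0, 0, 0, 0], [0, 0, 0, 0, 0, 0, 0], [0, 0, 0, 0, 0, 0, 0], [0, 0, 0, 0, 0, 0, 0]])

```text
time_s: 33.52
tcp_pos: [0.4504, -0.3294, 0.1207]
ee_rot: [[0.994, -0.111, 0.003], [-0.111, -0.994, -0.001], [0.003, 0.001, -1.0]]
wrist_force: [0.3, 0.8, 3.1]
gripper_width: 0.365
gripper_force: 30.0
```

Emit:
drive_tool(rows=[[0, 0, 0, 0, 0, 0, 0], [0, 0, 0, 0, 0, 0, 0]])

```text
time_s: 33.68
tcp_pos: [0.4505, -0.3294, 0.1206]
ee_rot: [[0.994, -0.112, 0.003], [-0.112, -0.994, -0.001], [0.003, 0.001, -1.0]]
wrist_force: [-0.1, 1.4, 6.7]
gripper_width: 0.363
gripper_force: 30.0
```

Emit:
drive_tool(rows=[[0, 0, 0, 15, 0, 0, 0], [0, 0, 0, 30, 0, 0, 0], [0, 0, 0, 30, 0, 0, 0], [0, 0, 0, 25, 0, 0, 0], [0, 0, 0, 0, 0, 0, 0]])

```text
time_s: 34.1
tcp_pos: [0.4519, -0.3306, 0.2248]
ee_rot: [[0.994, -0.111, 0.01], [-0.111, -0.994, -0.005], [0.01, 0.004, -1.0]]
wrist_force: [1.1, -0.5, -0.7]
gripper_width: 0.362
gripper_force: 30.0
```

Emit:
drive_tool(rows=[[0, 0, 10, 0, 0, 0, 0], [0, 1, 25, 0, 0, 0, -0.0115], [0, 1, 33, 0, 0, 0, -0.0115], [0, 1, 37, 0, 0, 0, -0.0115], [0, 1, 37, 0, 0, 0, -0.0115]])

```text
time_s: 34.52
tcp_pos: [0.4517, -0.1853, 0.217]
ee_rot: [[0.987, -0.16, -0.004], [-0.16, -0.987, 0.001], [-0.004, -0.001, -1.0]]
wrist_force: [1.2, 0.3, -2.3]
gripper_width: 0.363
gripper_force: 30.0
```

Emit:
drive_tool(rows=[[0, 1, 37, 0, 0, 0, -0.0115], [0, 1, 37, 0, 0, 0, -0.0115], [0, 1, 37, 0, 0, 0, -0.0115], [0, 1, 37, 0, 0, 0, -0.0115], [0, 1, 37, 0, 0, 0, -0.0115]])

```text
time_s: 34.93
tcp_pos: [0.4565, -0.0003, 0.2175]
ee_rot: [[0.977, -0.215, -0.004], [-0.215, -0.977, -0.0], [-0.003, 0.001, -1.0]]
wrist_force: [0.9, 0.4, -1.3]
gripper_width: 0.36
gripper_force: 30.0
```

Emit:
drive_tool(rows=[[0, 1, 37, 0, 0, 0, -0.0115], [0, 1, 37, 0, 0, 0, -0.0115], [0, 1, 37, 0, 0, 0, -0.0115], [0, 1, 37, 0, 0, 0, -0.0115], [0, 1, 37, 0, 0, 0, -0.0115]])

```text
time_s: 35.35
tcp_pos: [0.4616, 0.1843, 0.2174]
ee_rot: [[0.963, -0.27, -0.003], [-0.27, -0.963, -0.002], [-0.003, 0.003, -1.0]]
wrist_force: [1.3, -0.3, -1.2]
gripper_width: 0.368
gripper_force: 30.0
```

Emit:
drive_tool(rows=[[0, 1, 37, -8, 0, 0, -0.0115], [0, 1, 37, -8, 0, 0, -0.0115], [0, 1, 30, -8, 0, 0, -0.0115], [0, 1, 18, -4, 0, 0, -0.0115], [0, 0, 8, 0, 0, 0, -0.0115]])

```text
time_s: 35.77
tcp_pos: [0.4656, 0.3145, 0.1877]
ee_rot: [[0.946, -0.323, -0.005], [-0.323, -0.946, -0.004], [-0.003, 0.005, -1.0]]
wrist_force: [0.1, -0.6, -1.2]
gripper_width: 0.368
gripper_force: 30.0
```

Emit:
drive_tool(rows=[[0, 0, 0, 0, 0, 0, 0], [0, 0, 0, 0, 0, 0, 0], [0, 0, 0, 0, 0, 0, 0]])

```text
time_s: 36.02
tcp_pos: [0.4671, 0.3116, 0.1909]
ee_rot: [[0.946, -0.325, -0.001], [-0.325, -0.946, -0.001], [-0.001, 0.001, -1.0]]
wrist_force: [-0.3, -0.8, -1.0]
gripper_width: 0.361
gripper_force: 30.0
```

```bash
python3 hk.py; python3 m4.py w6.png | sed -n 2p
```

```text
36.02 [467.1 311.6 190.9] y-yaw -108.99 tilt [-0.05 -0.04] j [ 50.2  18.3 -12.8  -0.  -58.9  20.8]
along -79.6 lateral -0.8
[(151, 54), (153, 47), (155, 98), (157, 114), (159, 87), (161, 108), (163, 107), (165, 139), (167, 147), (169, 93), (171, 106), (173, 156), (175, 179), (177, 178), (179, 189), (181, 182), (183, 200), (185, 212), (187, 162), (189, 97), (191, 81), (193, 89), (195, 101), (197, 106), (199, 109), (201, 160), (203, 188), (211, 35), (215, 46), (217, 48), (219, 77)]
```

View pics/w6.png

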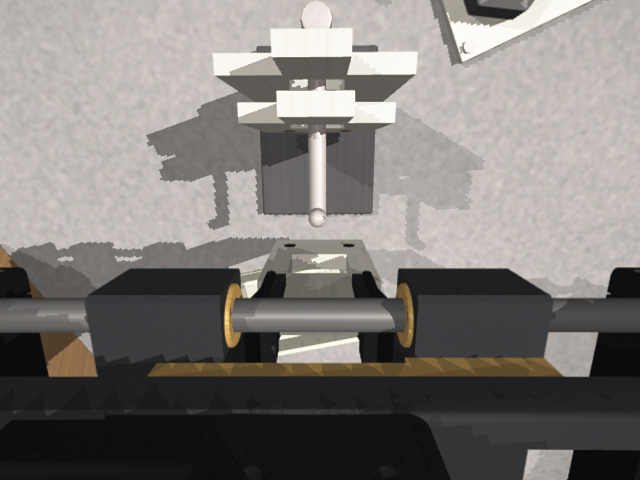

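Large (315,75) and medium (315,112) hang on the bar in order, with the bar clear in front down to the tip at (317,217). Now inserting the small plate.

Emit:
drive_tool(rows=[[0, 0.3, 0.8, -6.6, 0, 0, 0], [0, 0, 0, 0, 0, 0, 0], [0, 0, 0, 0, 0, 0, 0]])

```text
time_s: 36.32
tcp_pos: [0.4676, 0.3128, 0.1842]
ee_rot: [[0.946, -0.325, -0.001], [-0.325, -0.946, -0.001], [-0.0, 0.001, -1.0]]
wrist_force: [-0.1, 0.6, -1.4]
gripper_width: 0.361
gripper_force: 30.0
```

Emit:
drive_tool(rows=[[0, 8.9, -3, 0, 0, 0, 0], [0, 8.9, -3, 0, 0, 0, 0], [0, 8.9, -3, 0, 0, 0, 0], [0, 8.9, -3, 0, 0, 0, 0], [0, 0, 0, 0, 0, 0, 0]])

```text
time_s: 36.73
tcp_pos: [0.5054, 0.3011, 0.1843]
ee_rot: [[0.945, -0.326, 0.001], [-0.326, -0.945, -0.0], [0.001, -0.0, -1.0]]
wrist_force: [-0.1, -0.3, -2.1]
gripper_width: 0.365
gripper_force: 30.0
```

```bash
python3 hk.py
```

```text
36.73 [505.4 301.1 184.3] y-yaw -109.05 tilt [ 0.04 -0.  ] j [ 46.6  21.1  -9.7   0.  -59.2  24.4]
along -40.0 lateral 1.6
```

Emit:
drive_tool(rows=[[0, 8.5, -3, 0, 0, 0, 0], [0, 8.5, -3, 0, 0, 0, 0], [0, 8.5, -3, 0, 0, 0, 0], [0, 0, 0, 0, 0, 0, 0], [0, 0, 0, 0, 0, 0, 0]])

```text
time_s: 37.15
tcp_pos: [0.5293, 0.2924, 0.1842]
ee_rot: [[0.946, -0.326, -0.0], [-0.326, -0.946, -0.0], [-0.0, 0.0, -1.0]]
wrist_force: [-0.0, 1.0, -1.7]
gripper_width: 0.362
gripper_force: 30.0
```

Emit:
drive_tool(rows=[[0, 0, 0, -5, 0, 0, 0], [0, 0, 0, -5, 0, 0, 0], [0, 0, 0, -4, 0, 0, 0], [0, 0, 0, -2, 0, 0, 0], [0, 0, 0, 0, 0, 0, 0]])

```text
time_s: 37.57
tcp_pos: [0.5283, 0.2925, 0.1676]
ee_rot: [[0.946, -0.324, -0.001], [-0.324, -0.946, -0.001], [-0.001, 0.002, -1.0]]
wrist_force: [0.7, -0.7, -1.5]
gripper_width: 0.36
gripper_force: 30.0
```

Emit:
drive_tool(rows=[[0, 0, 0, -1, 0, 0, 0], [0, 0, 0, 0, 0, 0, 0], [0, 0, 0, 0, 0, 0, 0]])

```text
time_s: 37.82
tcp_pos: [0.5289, 0.2928, 0.1676]
ee_rot: [[0.946, -0.324, 0.0], [-0.324, -0.946, 0.0], [0.0, -0.0, -1.0]]
wrist_force: [-0.2, 1.0, -1.4]
gripper_width: 0.365
gripper_force: 30.0
```

```bash
python3 hk.py
```

```text
37.82 [528.9 292.8 167.6] y-yaw -108.93 tilt [0.01 0.01] j [ 44.3  23.5  -8.5   0.  -58.   26.8]
along -15.1 lateral 1.4
```

Emit:
drive_tool(rows=[[0, 0, 0, -1, 0, 0, 0], [0, 0, 0, 0, 0, 0, 0]])

```text
time_s: 37.98
tcp_pos: [0.529, 0.2929, 0.1667]
ee_rot: [[0.946, -0.325, 0.001], [-0.325, -0.946, 0.0], [0.0, -0.001, -1.0]]
wrist_force: [0.2, 0.3, -0.8]
gripper_width: 0.365
gripper_force: 30.0
```

Emit:
drive_tool(rows=[[0, 0, 0, -1, 0, 0, 0], [0, 0, 0, 0, 0, 0, 0]])

```text
time_s: 38.15
tcp_pos: [0.5291, 0.2929, 0.1665]
ee_rot: [[0.946, -0.324, 0.001], [-0.324, -0.946, 0.0], [0.001, -0.001, -1.0]]
wrist_force: [-1.0, -0.0, 3.7]
gripper_width: 0.365
gripper_force: 30.0
```

Emit:
drive_tool(rows=[[0, 0, 0, -0.7, 0, 0, 0], [0, 0, 0, 0, 0, 0, 0]])

```text
time_s: 38.32
tcp_pos: [0.5292, 0.2929, 0.1664]
ee_rot: [[0.946, -0.324, 0.001], [-0.324, -0.946, 0.0], [0.001, -0.001, -1.0]]
wrist_force: [-2.5, -0.3, 6.9]
gripper_width: 0.367
gripper_force: 30.0
```

Emit:
drive_tool(rows=[[55, 0, 0, 1, 0, 0, 0], [55, 0, 0, 0, 0, 0, 0], [55, 0, 0, 0, 0, 0, 0], [55, 0, 0, 10, 0, 0, 0], [55, 0, 0, 30, 0, 0, 0]])

```text
time_s: 38.73
tcp_pos: [0.5265, 0.2911, 0.2016]
ee_rot: [[0.946, -0.325, -0.009], [-0.325, -0.946, -0.006], [-0.006, 0.009, -1.0]]
wrist_force: [0.5, 1.7, 0.3]
gripper_width: 0.542
gripper_force: 0.0
```

Emit:
drive_tool(rows=[[55, 0, 0, 35, 0, 0, 0], [55, 0, 0, 30, 0, 0, 0], [55, -2, -10, 10, 0, 0, 0.0307], [55, -2, -25, 10, 0, 0, 0.0307], [55, -2, -35, 0, 0, 0, 0.0307]])

```text
time_s: 39.15
tcp_pos: [0.524, 0.2241, 0.2937]
ee_rot: [[0.973, -0.232, 0.005], [-0.232, -0.973, 0.003], [0.004, -0.004, -1.0]]
wrist_force: [1.5, -0.6, 0.7]
gripper_width: 0.553
gripper_force: 0.0
```

Emit:
drive_tool(rows=[[55, -8, -38, 0, 0, 0, 0.0307], [55, -8, -38, 0, 0, 0, 0.0307], [55, -8, -38, 0, 0, 0, 0.0307], [55, -8, -38, 0, 0, 0, 0.0307], [55, -8, -38, 0, 0, 0, 0.0307]])

```text
time_s: 39.57
tcp_pos: [0.4822, 0.031, 0.2916]
ee_rot: [[0.997, -0.083, 0.001], [-0.083, -0.997, 0.0], [0.001, -0.0, -1.0]]
wrist_force: [0.4, 0.7, 0.0]
gripper_width: 0.551
gripper_force: 0.0
```

Emit:
drive_tool(rows=[[20, -8, -38, 0, 0, 0, 0], [20, 0, -10, 0, 0, 0, 0], [0, 0, 0, 0, 0, 0, 0], [0, 0, 0, 0, 0, 0, 0]])

```text
time_s: 39.9
tcp_pos: [0.4751, -0.0156, 0.2913]
ee_rot: [[0.996, -0.086, 0.001], [-0.086, -0.996, 0.0], [0.001, -0.0, -1.0]]
wrist_force: [0.1, -0.1, 0.6]
gripper_width: 0.334
gripper_force: 0.0
```

Run:
```python
from h import *
np.set_printoptions(precision=1,suppress=True)
st();c=cap('wrist'); save(c,'w7.png'); P=full(c)
print('med',rect(near(P,.6195,.0315,.03),.060,.09),'small',rect(near(P,.627,-.0481,.03),.06,.09))
for n,x,y in(('med',.6195,.0315),('small',.627,-.0481)):
    Q=near(P,x,y,.03); print(n,'foot',rect(Q,.031,.039))
c=cap('scene'); save(c,'s2.png',(280,90,480,240),4)
```

```text
39.9 [475.1 -15.6 291.3] y-yaw -94.96 tilt [0.1 0. ] j [ 17.8   5.2 -14.8  -0.  -69.9  67.3]
med (582, array([619. ,  32.1]), array([28. , 14.4]), 67.6, 'z', np.float64(74.5)) small (600, array([626.3, -48.2]), array([14.4, 28.3]), 35.8, 'z', np.float64(74.6))
med foot (783, array([619.6,  28.5]), array([42.5, 50.6]), 45.6, 'z', np.float64(34.8))
small foot (466, array([631.2, -47.2]), array([44.8, 42. ]), 65.1, 'z', np.float64(34.8))
```

View pics/w7.png

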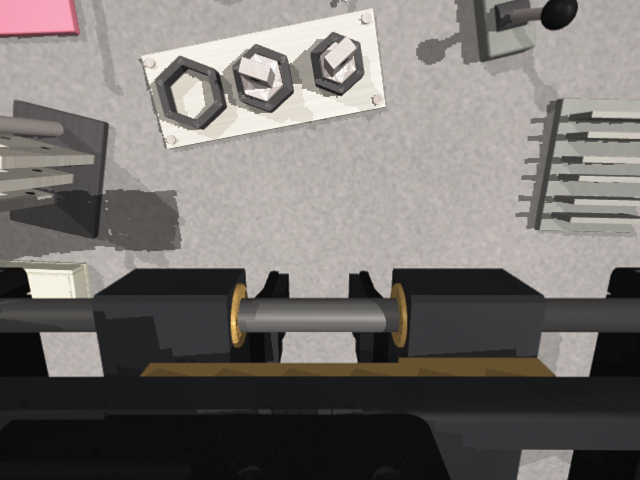

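View pics/s2.png

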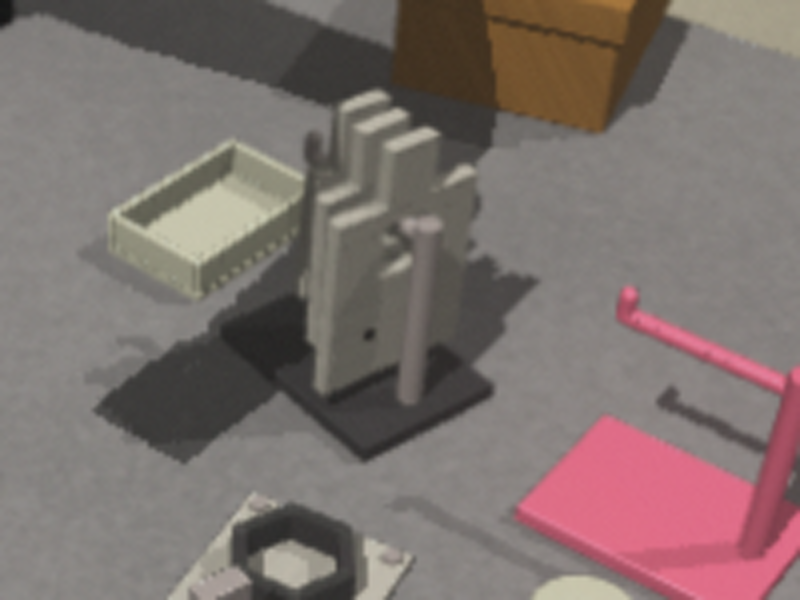

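Both adapters sit home in the sockets at (263,75) and (338,62), tang tops at 74 mm. All three plates hang in order, and the rack is empty. The lever base is at (500,25) with its ball at (558,12). I'll move over to measure it from close by.

Emit:
drive_tool(rows=[[0, 5, -38, -8, 0, 0, 0.0434], [0, 5, -38, -8, 0, 0, 0.0434], [0, 5, -38, -8, 0, 0, 0.0434], [0, 5, -38, -8, 0, 0, 0.0434], [0, 5, -38, -8, 0, 0, 0.0434]])

```text
time_s: 40.42
tcp_pos: [0.5009, -0.2056, 0.2503]
ee_rot: [[0.991, 0.137, 0.0], [0.137, -0.991, 0.0], [0.0, 0.0, -1.0]]
wrist_force: [-0.0, 1.0, 0.6]
gripper_width: 0.005
gripper_force: 0.0
```

Emit:
drive_tool(rows=[[0, 0, -13, 0, 0, 0, 0], [0, 0, 0, 0, 0, 0, 0], [0, 0, 0, 0, 0, 0, 0]])

```text
time_s: 40.67
tcp_pos: [0.5004, -0.2178, 0.2504]
ee_rot: [[0.991, 0.131, -0.001], [0.131, -0.991, 0.0], [-0.001, -0.0, -1.0]]
wrist_force: [-0.5, 1.4, 0.0]
gripper_width: 0.006
gripper_force: 0.0
```

```bash
cat > lv.py <<'E'
from h import *
from scipy.optimize import least_squares
np.set_printoptions(precision=1,suppress=True)
st();c=cap('wrist'); P=full(c)*1e3
L=near(P/1e3,.657,-.227,.09)*1e3
print('base',rect(L/1e3,.0225,.029))
B=L[L[:,2]>80]; r=least_squares(lambda p:np.linalg.norm(B-p,axis=1)-13,B.mean(0)-[0,0,8],loss='soft_l1'); print('ball',r.x,len(B),np.abs(r.fun).mean(),B.max(0))
t=np.radians(7.5);d=r.x[:2]-[657.1,-226.8]; a=d@[np.cos(t),np.sin(t)]; print('along base x',a,'lat',d@[-np.sin(t),np.cos(t)],'angle',np.arctan2(a,r.x[2]-22.6))
E
python3 lv.py
```

```text
40.67 [ 500.4 -217.8  250.4] y-yaw -82.47 tilt [-0.1  0. ] j [ -6.5  14.   -9.9  -0.  -66.1 104. ]
base (2875, array([ 656.7, -226.4]), array([69. , 49.9]), 7.7, 'z', np.float64(25.7))
ball [ 634.6 -229.4   99.4] 1033 0.3963650494969686 [ 647.2 -216.6  113.8]
along base x -22.613726314882825 lat 0.3447324317557701 angle -0.2862069866154517
```

Emit:
drive_tool(rows=[[0, 19.8, -3.3, -20, 0, 0, 0], [0, 19.8, -3.3, -20, 0, 0, 0], [0, 19.8, -3.3, -20, 0, 0, 0], [0, 19.8, -3.3, -20, 0, 0, 0], [0, 19.8, -3.3, -20, 0, 0, 0]])

```text
time_s: 41.13
tcp_pos: [0.6005, -0.2325, 0.1508]
ee_rot: [[0.991, 0.134, 0.002], [0.134, -0.991, -0.0], [0.002, 0.0, -1.0]]
wrist_force: [0.2, -0.6, 0.3]
gripper_width: 0.007
gripper_force: 0.0
```

Emit:
drive_tool(rows=[[0, 0, 0, -20, 0, 0, 0], [0, 0, 0, -20, 0, 0, 0], [0, 0, 0, -9, 0, 0, 0], [0, 0, 0, 0, 0, 0, 0]])

```text
time_s: 41.47
tcp_pos: [0.5979, -0.2327, 0.0997]
ee_rot: [[0.991, 0.134, -0.005], [0.134, -0.991, 0.001], [-0.004, -0.002, -1.0]]
wrist_force: [-0.4, 0.5, -0.3]
gripper_width: 0.008
gripper_force: 0.0
```

Emit:
drive_tool(rows=[[0, 7.9, 1.05, 0, 0, 0, 0], [0, 7.9, 1.05, 0, 0, 0, 0], [0, 7.9, 1.05, 0, 0, 0, 0], [0, 7.9, 1.05, 0, 0, 0, 0], [0, 7.9, 1.05, 0, 0, 0, 0]])

```text
time_s: 41.88
tcp_pos: [0.6397, -0.2294, 0.1029]
ee_rot: [[0.991, 0.132, 0.002], [0.132, -0.991, -0.0], [0.002, 0.0, -1.0]]
wrist_force: [-0.6, 0.4, 1.8]
gripper_width: 0.007
gripper_force: 0.5
```

Emit:
drive_tool(rows=[[0, 6, 0.8, 0, 0, 0, 0], [0, 6, 0.8, 0, 0, 0, 0], [0, 6, 0.8, 0, 0, 0, 0], [0, 6, 0.8, 0, 0, 0, 0], [0, 0, 0, 0, 0, 0, 0]])

```text
time_s: 42.3
tcp_pos: [0.6634, -0.2261, 0.1012]
ee_rot: [[0.991, 0.132, 0.0], [0.132, -0.991, -0.0], [0.0, 0.0, -1.0]]
wrist_force: [0.6, 0.5, 0.5]
gripper_width: 0.006
gripper_force: 0.0
```

Emit:
drive_tool(rows=[[0, 5, 0.65, 0, 0, 0, 0], [0, 5, 0.65, 0, 0, 0, 0], [0, 5, 0.65, 0, 0, 0, 0], [0, 0, 0, 0, 0, 0, 0]])

```text
time_s: 42.63
tcp_pos: [0.6738, -0.2248, 0.1012]
ee_rot: [[0.991, 0.131, -0.011], [0.131, -0.991, 0.0], [-0.011, -0.002, -1.0]]
wrist_force: [-9.2, -0.5, 3.6]
gripper_width: 0.004
gripper_force: 4.5
```

Emit:
drive_tool(rows=[[0, 3, 0.4, 0, 0, 0, 0], [0, 0, 0, 0, 0, 0, 0]])

```text
time_s: 42.8
tcp_pos: [0.6741, -0.2248, 0.1012]
ee_rot: [[0.991, 0.131, -0.017], [0.131, -0.991, 0.001], [-0.017, -0.003, -1.0]]
wrist_force: [-14.3, -1.6, 7.0]
gripper_width: 0.003
gripper_force: 7.0
```

Emit:
drive_tool(rows=[[0, 3, 0.4, 0, 0, 0, 0], [0, 0, 0, 0, 0, 0, 0]])

```text
time_s: 42.97
tcp_pos: [0.6743, -0.2247, 0.1012]
ee_rot: [[0.991, 0.13, -0.023], [0.13, -0.992, 0.001], [-0.023, -0.004, -1.0]]
wrist_force: [-19.9, -1.8, 9.2]
gripper_width: 0.003
gripper_force: 9.7
```

Emit:
drive_tool(rows=[[0, -15, -2, 0, 0, 0, 0], [0, -20, -2.6, 0, 0, 0, 0], [0, -20, -2.6, 10, 0, 0, 0], [0, -30, -4, 25, 0, 0, 0], [0, -30, -4, 25, 0, 0, 0]])

```text
time_s: 43.38
tcp_pos: [0.5676, -0.2389, 0.1614]
ee_rot: [[0.991, 0.132, -0.001], [0.132, -0.991, -0.0], [-0.001, -0.0, -1.0]]
wrist_force: [0.4, -0.6, 1.8]
gripper_width: 0.001
gripper_force: 0.0
```

Emit:
drive_tool(rows=[[0, -20, 0, 35, 0, 0, 0], [0, -20, 0, 35, 0, 0, 0], [0, -20, 0, 25, 0, 0, 0], [0, 0, 0, 0, 0, 0, 0], [0, 0, 0, 0, 0, 0, 0]])

```text
time_s: 43.8
tcp_pos: [0.5091, -0.2391, 0.2599]
ee_rot: [[0.991, 0.131, 0.007], [0.131, -0.991, -0.001], [0.007, 0.002, -1.0]]
wrist_force: [0.5, 0.7, -1.1]
gripper_width: 0.006
gripper_force: 0.0
```

```bash
python3 lv.py
```

```text
43.8 [ 509.1 -239.1  259.9] y-yaw -82.46 tilt [ 0.4 -0.1] j [ -8.6  15.   -7.1   0.  -67.5 106.2]
base (2838, array([ 656.7, -226.4]), array([69.2, 49.9]), 7.8, 'z', np.float64(25.7))
ball [ 694.  -221.3   90.9] 240 0.7152248536168109 [ 689.  -211.8  101.5]
along base x 37.338281644426196 lat 0.6089492451621583 angle 0.5002747454805693
```

The lever is at its stop (+0.50 rad), the plates hang and the adapters are home. Handing in.

```bash
python3 -c "
from station import finish_job
print(finish_job())"
```

```text
the job is handed in; nothing more can be done
None
```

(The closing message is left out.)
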